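# Pack saw flanges nose to tail and book them on the counting scale

### The job

Push the empty tray squarely onto the steel weighing plate and press the yellow key to tare it. Then pack every saw flange into it: set all the crown-up flanges brim to brim in one row starting at the red end, and stack the crown-down flanges as they are on top, again from the red end, each with its crown sunk between two neighbouring crowns so that everything packs tight and level. With the full tray still on the plate, press the blue key, then the green key, one at a time, and leave the other things on the bench where they are.

Things in the scene. Friction and masses are not known exactly. Their poses are not given: they have to be found in the camera images.
- tray: Loose plywood packing tray, open on top, 0.5 kg: outside 82 (own x) x 264 (own y) x 18 mm high, walls and floor 6 mm thick, so the inside is 70 x 252 mm and 12 mm deep. Origin: centre of its underside. The end wall at its own -y end is painted red. Stands flat on the table, starts 9 to 14 cm nearer the robot than the scale plate, and slides when pushed.
- scale: Weighing plate let in flush with the table, nothing to catch on: bright steel rectangle 104 (own x) x 290 (own y) mm with a black border. Origin: its centre at table height. The tray belongs on it lengthwise (tray y along plate y, either way round).
- console: Grey scale console, fixed, 100 (own x) x 170 (own y) x 34 mm, with a dark display and three round spring keys (26 mm across) in a row along own y, 50 mm apart: yellow at +y, blue in the middle, green at -y. Origin: centre of its underside.
- key_yellow (a joint): Travel of the yellow key: 0 up, 0.006 m fully down (about 5 N); pressed counts from 0.004. Pressed straight down; springs back.
- key_yellow_top (a point): Centre of the top face of the yellow key.
- key_blue (a joint): Travel of the blue key: 0 up, 0.006 m fully down (about 5 N); pressed counts from 0.004. Pressed straight down; springs back.
- key_blue_top (a point): Centre of the top face of the blue key.
- key_green (a joint): Travel of the green key: 0 up, 0.006 m fully down (about 5 N); pressed counts from 0.004. Pressed straight down; springs back.
- key_green_top (a point): Centre of the top face of the green key.
- up1: Aluminium hat-shaped saw flange, 0.1 kg, lying crown up: brim 60 mm diameter x 8 mm thick at the bottom, crown 26 mm diameter x 26 mm tall on it with a dark end face, 34 mm in all. Origin: centre of its underside, z up. May be absent (3 or 4 of the crown-up ones are there).
- up2: Aluminium hat-shaped saw flange, 0.1 kg, lying crown up: brim 60 mm diameter x 8 mm thick at the bottom, crown 26 mm diameter x 26 mm tall on it with a dark end face, 34 mm in all. Origin: centre of its underside, z up. May be absent (3 or 4 of the crown-up ones are there).
- up3: Aluminium hat-shaped saw flange, 0.1 kg, lying crown up: brim 60 mm diameter x 8 mm thick at the bottom, crown 26 mm diameter x 26 mm tall on it with a dark end face, 34 mm in all. Origin: centre of its underside, z up. May be absent (3 or 4 of the crown-up ones are there).
- up4: Aluminium hat-shaped saw flange, 0.1 kg, lying crown up: brim 60 mm diameter x 8 mm thick at the bottom, crown 26 mm diameter x 26 mm tall on it with a dark end face, 34 mm in all. Origin: centre of its underside, z up. May be absent (3 or 4 of the crown-up ones are there).
- down1: The same aluminium hat-shaped saw flange, 0.1 kg, standing crown down: crown 26 mm diameter from the bottom to 26 mm up, brim 60 mm diameter from 26 to 34 mm up, with a small dark centre hole in its top. Origin: centre of the underside (the crown's end face), z up. May be absent (1 or 2 of the crown-down ones are there).
- down2: The same aluminium hat-shaped saw flange, 0.1 kg, standing crown down: crown 26 mm diameter from the bottom to 26 mm up, brim 60 mm diameter from 26 to 34 mm up, with a small dark centre hole in its top. Origin: centre of the underside (the crown's end face), z up. May be absent (1 or 2 of the crown-down ones are there).
- chisel: Bystander, loose: screwdriver with orange handle. Leave it where it lies.
- glue: Bystander, loose: white glue bottle. Leave it where it lies.
- tape: Bystander, loose: yellow tape measure. Leave it where it lies.
- offcut: Bystander, loose: wood offcut. Leave it where it lies.
- batten: Bystander, loose: wood batten. Leave it where it lies.
- square: Bystander, loose: try square. Leave it where it lies.
There are look-alikes about, which are no part of the job. What is shaped like the up3 but brown or pink is not meant.

How it is judged (in metres and radians):
On the way, in this order (a step that is already met when the one before it is completed fails the run):
1. the empty tray lies squarely on the weighing plate (horizontal distance between tray and scale below 0.02 m and angle between the y axis of tray and the y axis of scale, either way round below 0.12 rad and z of each of up1, up2, up3, up4, down1, down2 in the frame of tray below 0.004 m), for 0.2 s.
2. the yellow key is pressed, alone, with the empty tray on the plate (all of step 1 and value of joint key_yellow above 0.004 m and value of joint each of key_blue, key_green below 0.002 m), for 0.05 s.
3. all flanges are packed in the tray, the crown-down ones nested on top between the crowns (x of up1 in the frame of tray between -0.008 and 0.008 m and z of up1 in the frame of tray between 0.003 and 0.009 m and angle between each of up1, up2, up3, up4, down1, down2's own z axis and vertical below 0.06 rad and x of up2 in the frame of tray between -0.008 and 0.008 m and z of up2 in the frame of tray between 0.003 and 0.009 m and x of up3 in the frame of tray between -0.008 and 0.008 m and z of up3 in the frame of tray between 0.003 and 0.009 m and x of up4 in the frame of tray between -0.008 and 0.008 m and z of up4 in the frame of tray between 0.003 and 0.009 m and (y of up1 in the frame of tray between -0.1 and -0.076 m or y of up2 in the frame of tray between -0.1 and -0.076 m or y of up3 in the frame of tray between -0.1 and -0.076 m or y of up4 in the frame of tray between -0.1 and -0.076 m) and (y of up1 in the frame of tray between -0.046 and -0.014 m or y of up2 in the frame of tray between -0.046 and -0.014 m or y of up3 in the frame of tray between -0.046 and -0.014 m or y of up4 in the frame of tray between -0.046 and -0.014 m) and (y of up1 in the frame of tray between 0.004 and 0.046 m or y of up2 in the frame of tray between 0.004 and 0.046 m or y of up3 in the frame of tray between 0.004 and 0.046 m or y of up4 in the frame of tray between 0.004 and 0.046 m) and x of down1 in the frame of tray between -0.01 and 0.01 m and z of down1 in the frame of tray between 0.011 and 0.0175 m and (y of down1 in the frame of tray between -0.078 and -0.046 m or y of down1 in the frame of tray between -0.018 and 0.02 m) and x of down2 in the frame of tray between -0.01 and 0.01 m and z of down2 in the frame of tray between 0.011 and 0.0175 m and (y of down2 in the frame of tray between -0.078 and -0.046 m or y of down2 in the frame of tray between -0.018 and 0.02 m)), for 0.2 s.
4. the blue key is pressed, alone, with the full tray on the plate (all of step 3 and horizontal distance between tray and scale below 0.02 m and angle between the y axis of tray and the y axis of scale, either way round below 0.12 rad and value of joint key_blue above 0.004 m and value of joint each of key_yellow, key_green below 0.002 m), for 0.05 s.
5. the green key is pressed, alone, with the full tray on the plate (all of step 3 and horizontal distance between tray and scale below 0.02 m and angle between the y axis of tray and the y axis of scale, either way round below 0.12 rad and value of joint key_green above 0.004 m and value of joint each of key_yellow, key_blue below 0.002 m), for 0.05 s.
At the end, for the whole second after the job is handed in: Tray within 20 mm and 0.12 rad of the plate; crown-up flanges flat on its floor, within 8 mm of its centre line, gapless from the red end; crown-down ones level on two brims, crown in the first or second gap between crowns, within 10 mm of the line; keys up, all at rest (all of step 3 and horizontal distance between tray and scale below 0.02 m and angle between the y axis of tray and the y axis of scale, either way round below 0.12 rad and linear speed of each of up1, up2, up3, up4, down1, down2, tray below 0.02 m/s and value of joint each of key_yellow, key_blue, key_green below 0.002 m); the robot touches nothing.
It fails at once if the blue or green key is pressed while a flange is still outside the tray (value of joint any of key_blue, key_green above 0.004 m and z of any of up1, up2, up3, up4, down1, down2 in the frame of tray below 0.0025 m).
It fails at once if a bystander (screwdriver, glue, tape measure, offcut, batten or square) is shifted more than 3 cm (distance of any of chisel, glue, tape, offcut, batten, square from where it was at the start of the episode above 0.03 m).
Of up1, up2, up3, up4 only 3 to 4 are there at a start; the rules pass over those that are not, and their reading is None.
Of down1, down2 only 1 to 2 are there at a start; the rules pass over those that are not, and their reading is None.
At some moment in a run one of tray, up1, up2, up3, up4 may be knocked a few centimetres aside while the robot is not near it.
It also fails if it takes over 210 s, if anything falls off the work surface, if the arm or the gripper's body presses on something with over 40 N, if the wrist force passes 120 N, or if a joint passes its speed limit or range.

### The arm

A 7-joint arm with a two-finger parallel gripper is mounted at the origin on the work surface. World frame = base frame: x ahead of the robot, y to its left, z up, the work surface at z = 0. Lengths are in m, angles in degrees, forces in N, time in s.
With the tool pointing down it reaches from about 0.425 to 0.875 m from the base axis. Payload 4.7 kg.
Tool frame: the origin (TCP) lies on the mounting face of the last link; the fingertips stand 182 mm ahead of it and the grasp point (between the pads) lies 164 mm ahead of it; z points along the fingers, x is the direction in which the jaws open and shut, and the axes are right-handed (so a half turn about z gives the same grasp; the last joint's range is limited). The gripper opens to 87 mm and grips with 3 to 60 N. Pads are 19 mm wide; open, the fingers measure 117 mm over their backs; the gripper's body (75 mm by 190 mm) begins 51 mm behind the grasp point.
Start: joints at [-71.729, 18.392, -4.016, 83.108, 1.295, 78.541, -3.26], TCP at [0.195, 0.62, 0.405] pointing down, gripper open.
Joint ranges: [-163.93, 163.93], [-17.29, 119.83], [-79.2, 71.16], [3.27, 140.29], [-89.18, 269.18], [5.43, 117.66], [-154.24, 154.24]. Speed limits (degrees/s): [147.25, 147.25, 180, 180, 180, 180, 180].

### API

Orientations are given as [roll, pitch, yaw] about the fixed x, y, z axes, in that order (R = Rz(yaw) Ry(pitch) Rx(roll)).
In Python, from rig import state, vision, ticket gives the robot as it stands. The module is installed in compiled form; this text tells all that it offers.
- The arm moves only by the shell command python3 -m handwheel 'ROWS' [FORCE]. ROWS is JSON, a list that holds one entry, the list of rows, each a list of 7 numbers: the shift along the tool's x, y, z in mm, then the turn, a rotation vector about the tool's x, y, z in rad, then the finger opening in mm, from 0 to 87. A call has 1 to 12 rows; each row shifts and turns the commanded pose from where the row before left it, along the tool's axes as they then stand; what a row does not reach is not made up. A row lasts 1/8 s, in which the tool goes at most 62.5 mm and 10.7 degrees, less where a joint would pass 70% of its speed; a pose out of reach is approached as far as the arm can. A call is refused whole if a number of a shift passes 62.5 or a number of a turn 0.188, either way. A call with a gripper value outside its range is refused whole. The fingers move at their own pace and stop on an object; FORCE is the grip in N (left out, the last holds). Time passes only in rows, so rows that do not move let the fingers close. It gives the time, the measured TCP pose, the force and the opening at its end, in the units of the state.
- state(): the state, without advancing time (a new reading comes with each control period).
- vision.capture(name): name is "scene" or "top"; returns the picture (420x560x3 uint8, red, green, blue); there is no depth.
- vision.get_calibration(name): a dict with "fx", "fy", "cx", "cy" (pixels), "cam_to_world" (4x4, takes a point from camera to world coordinates). Camera axes: x right, y up, looking along -z (the intrinsics and any distortion apply to the point x, -y, -z); pixel columns grow to the right and rows downward; lengths in m; the calibration is good to about 2 mm. A picture is of the moment at which its call begins. get_calibration takes no time and is no camera call.
- ticket.hand_in(): hands the job in, once; it reports no verdict.
The state is a dict: "t": time; "qpos": joint angles; "joint_vel": joint speeds; "effort": joint torques, N m; "position": TCP position; "tool_rot": TCP orientation; "force": force on the tool from outside, world axes, zero at the start; "wrist_torque": the same for the moment, N m; "grip_width": opening from 0.0 (shut) to 1.0 (fully open).
Only numpy, scipy, OpenCV 4.12 (cv2) and the standard library are available. Lean on these libraries where they do the work, as an engineer would, in place of code of your own. Each camera call takes 0.05 s, during which the arm holds its last target.

## Working session

There is one attempt and no reset: what is moved stays moved. The work goes in short steps, Python scripts to look and compute and a shell command to move; the robot and the scene stay as the last step left them, time stands still between calls to the robot, and variables do not carry over. Pictures are saved under pics/ and viewed, and the job is handed in when it is done.

```bash
mkdir -p pics; ls; cat > h.py <<'E'
import numpy as np, cv2
from rig import state, vision, ticket
def snap(cam,name,scale=1):
    im=vision.capture(cam); cv2.imwrite(f'pics/{name}.png',cv2.cvtColor(im,cv2.COLOR_RGB2BGR)); return im
def cast(cal,u,v,z=0):
    M=np.array(cal['cam_to_world']); d=np.array([(u-cal['cx'])/cal['fx'],-(v-cal['cy'])/cal['fy'],-1.0])
    w=M[:3,:3]@d; o=M[:3,3]; return o+w*(z-o[2])/w[2]
def proj(cal,p):
    M=np.array(cal['cam_to_world']); c=M[:3,:3].T@(np.array(p)-M[:3,3]); return np.array([cal['cx']+cal['fx']*c[0]/-c[2], cal['cy']-cal['fy']*c[1]/-c[2]])
E
python3 - <<'E'
from h import *
for c in ['scene','top']:
    snap(c,c+'0'); print(vision.get_calibration(c))
print(state())
E
```

```text
pics
{'fx': 519.5424783527121, 'fy': 519.5424783527121, 'cx': 276.73977144218424, 'cy': 206.73574947408133, 'cam_to_world': array([[ 2.10967546e-01, -8.08147343e-01,  5.49900507e-01,
         1.44374339e+00],
       [ 9.77492930e-01,  1.74121012e-01, -1.19119460e-01,
        -1.88167759e-01],
       [ 5.16842363e-04,  5.62654198e-01,  8.26692196e-01,
         1.42942472e+00],
       [ 0.00000000e+00,  0.00000000e+00,  0.00000000e+00,
         1.00000000e+00]])}
{'fx': 461.7314725255837, 'fy': 461.7314725255837, 'cx': 285.4390370749153, 'cy': 218.60700585210813, 'cam_to_world': array([[ 0.01537188,  0.98399543, -0.17752945,  0.31257579],
       [-0.99983821,  0.01346831, -0.01192276,  0.02331152],
       [-0.00934092,  0.177684  ,  0.98404326,  1.25710501],
       [ 0.        ,  0.        ,  0.        ,  1.        ]])}
{'t': 0.1, 'qpos': array([-71.72738459,  18.43549401,  -4.0145918 ,  83.16763896,
         1.29646589,  78.54269636,  -3.26007958]), 'joint_vel': array([ 0.00709796, -0.06210637, -0.02019132, -0.13654772,  0.10273867,
        0.04777618,  0.00402128]), 'effort': array([-4.10605535e-04, -4.92569733e+01, -4.05978234e-01, -3.13399029e+01,
       -6.42551528e-02,  3.94391001e-02,  6.41459042e-05]), 'position': array([0.19506614, 0.61984578, 0.40376517]), 'tool_rot': array([1.79992727e+02, 1.00517285e-01, 7.25362879e+01]), 'force': array([-0.58870772, -0.07329753,  0.24154619]), 'wrist_torque': array([ 0.04635953, -0.01421734, -0.04936804]), 'grip_width': 0.9991119507425567}
```

View pics/scene0.png

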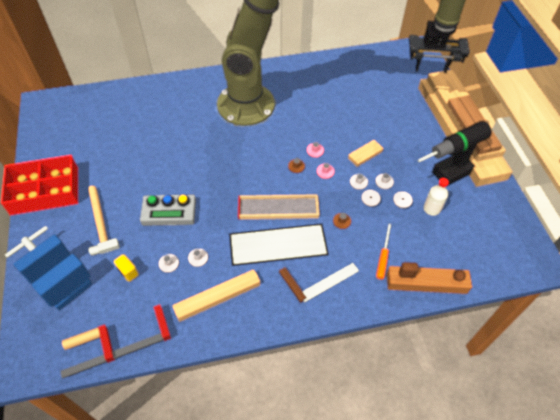

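View pics/top0.png

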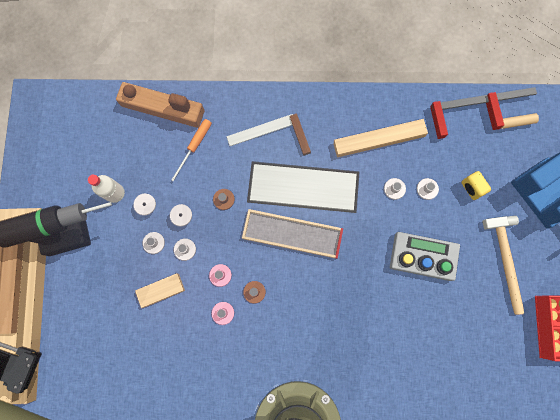

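```bash
cat >> h.py <<'E'
def comps(mask,lo,hi):
    n,l,s,c=cv2.connectedComponentsWithStats(mask.astype(np.uint8)*255); return [(s[i,4],c[i],s[i,:4],l==i) for i in range(1,n) if lo<=s[i,4]<=hi]
E
python3 - <<'E'
from h import *
for c in ['scene','top']:
    im=cv2.imread(f'pics/{c}0.png')
    if c=='top': a=im[130:340,110:510]
    else: a=im[120:310,120:460]
    f=800/a.shape[1]; cv2.imwrite(f'pics/{c}0z.png',cv2.resize(a,None,fx=f,fy=f,interpolation=cv2.INTER_CUBIC))
cal=vision.get_calibration('top')
for n,u,v,z in [('upA',395,186,.034),('upB',428,188,.034),('upC',153,242,.034),('upD',184,249,.034),('dn1',145,204,.034),('dn2',180,215,.034),('plate',303,187,0),('tray',292,234,.018),('yel',407,259,.04),('grn',447,266,.04),('square',297,120,0),('batt',335,145,.02),('batR',430,130,.02)]:
    p=cast(cal,u,v,z); print(n,p.round(3),np.hypot(p[0],p[1]).round(3))
E
```

```text
upA [ 0.627 -0.259  0.034] 0.679
upB [ 0.623 -0.348  0.034] 0.714
upC [0.465 0.391 0.034] 0.608
upD [0.447 0.307 0.034] 0.543
dn1 [0.568 0.42  0.034] 0.707
dn2 [0.539 0.323 0.034] 0.629
plate [ 0.63  -0.009  0.   ] 0.63
tray [0.494 0.02  0.018] 0.494
yel [ 0.429 -0.283  0.04 ] 0.514
grn [ 0.412 -0.387  0.04 ] 0.565
square [0.828 0.01  0.   ] 0.828
batt [ 0.747 -0.097  0.02 ] 0.753
batR [ 0.794 -0.364  0.02 ] 0.874
```

View pics/top0z.png

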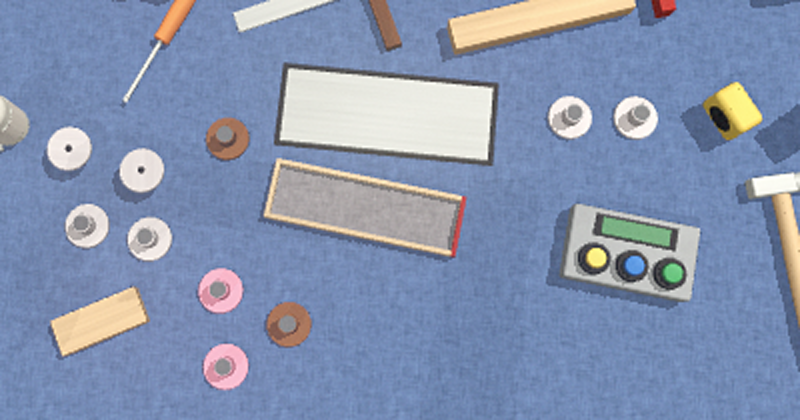

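View pics/scene0z.png

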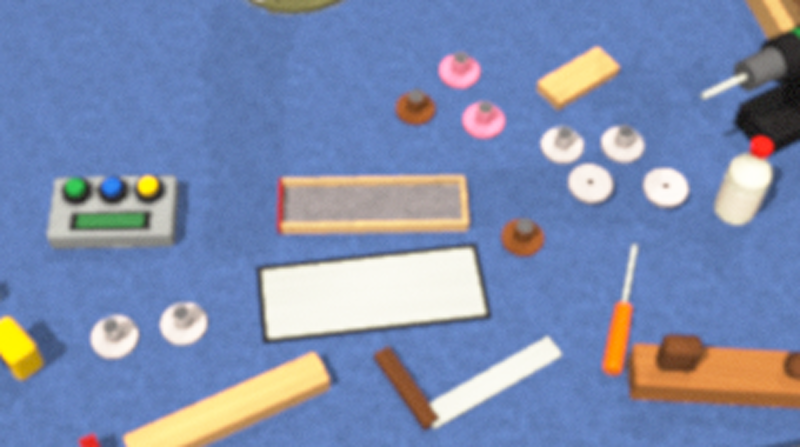

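```bash
cat >> h.py <<'E'
def nonblue(im):
    i=im.astype(int); return (i[...,2]-i[...,0]<25)
def rect(cal,mask,z):
    cs,_=cv2.findContours(mask.astype(np.uint8),cv2.RETR_EXTERNAL,cv2.CHAIN_APPROX_NONE); c=max(cs,key=cv2.contourArea)[:,0,:]
    P=np.array([cast(cal,u,v,z)[:2] for u,v in c]).astype(np.float32)*1000
    (cx,cy),(w,h),a=cv2.minAreaRect(P); b=cv2.boxPoints(((cx,cy),(w,h),a))
    e=b[1]-b[0] if np.linalg.norm(b[1]-b[0])>np.linalg.norm(b[2]-b[1]) else b[2]-b[1]
    yaw=np.degrees(np.arctan2(e[1],e[0]))%180
    return np.array([cx,cy]),sorted((w,h)),yaw
def measure(im,cam='top',verbose=True,mask=None):
    cal=vision.get_calibration(cam); nb=nonblue(im); out={'hats':[]}
    i=im.astype(int); mx=i.max(2); mn=i.min(2)
    hsv=cv2.cvtColor(im,cv2.COLOR_RGB2HSV)
    # plate: bright
    for A,c,bb,m in comps((mn>170),1500,9000):
        print('plate?',A,c.round(),*rect(cal,m,0))
    for A,c,bb,m in comps(nb,150,12000):
        if A<900 and max(bb[2:])<45 and max(bb[2:])<1.6*min(bb[2:]):
            cs,_=cv2.findContours(m.astype(np.uint8),cv2.RETR_EXTERNAL,cv2.CHAIN_APPROX_NONE); k=cs[0]
            M=cv2.moments(cv2.convexHull(k)); u,v=M['m10']/M['m00'],M['m01']/M['m00']
            sat=np.median(hsv[...,1][m]); br=np.median(mn[m])
            print('blob',A,(round(u,1),round(v,1)),bb[2:],'sat',sat,'mn',br,'z8',(1000*cast(cal,u,v,.008)[:2]).round(1),'z34',(1000*cast(cal,u,v,.034)[:2]).round(1))
        elif 1500<A: print('big',A,c.round(),*rect(cal,m,.018))
E
python3 - <<'E'
from h import *
for c in ['top','scene']:
    print(c); measure(cv2.cvtColor(cv2.imread(f'pics/{c}0.png'),cv2.COLOR_BGR2RGB),c)
E
```

```text
top
plate? 4926 [245.  43.] [1080.14794922  157.3433075 ] [260.51104736328125, 331.277587890625] 90.49822
plate? 8860 [489.  40.] [1082.36315918 -539.13183594] [268.18914794921875, 471.5142822265625] 90.49808
plate? 3732 [303. 187.] [631.65905762  -9.31796265] [103.956298828125, 289.57061767578125] 85.0812
big 2619 [166. 110.] [829.8414917  375.67443848] [193.11659240722656, 331.24395751953125] 36.778133
big 1890 [485. 110.] [ 851.83905029 -525.45068359] [112.42713928222656, 308.68450927734375] 100.08321
big 1750 [380. 138.] [ 771.22662354 -224.33963013] [54.39925765991211, 267.8110656738281] 104.51174
big 4523 [303. 187.] [626.96032715  -8.69398499] [118.34477996826172, 300.8856201171875] 85.07182
blob 548 (475.8, 185.1) [31 29] sat 123.0 mn 111.0 z8 [ 639.7 -488.4] z34 [ 632.9 -477.7]
big 11469 [ 34. 286.] [345.9262085  711.98834229] [317.40264892578125, 676.5082397460938] 166.18741
blob 378 (394.5, 188.4) [22 22] sat 12.0 mn 218.5 z8 [ 627.3 -262.9] z34 [ 620.7 -257. ]
blob 377 (427.4, 188.5) [22 22] sat 12.0 mn 213.0 z8 [ 628.2 -354. ] z34 [ 621.6 -346.1]
blob 371 (223.4, 198.9) 
[... 1986 characters left out ...]
 z8 [595.3 211.5] z34 [610.8 204.2]
big 2994 [278. 244.] [642.41314697 -11.02352905] [114.15816497802734, 297.4011535644531] 85.08824
big 2545 [421. 276.] [828.68634033 379.59463501] [201.5652313232422, 309.3150329589844] 41.280727
blob 288 (197.6, 257.3) [20 18] sat 16.5 mn 209.0 z8 [ 632.  -263.6] z34 [ 646.8 -262.2]
blob 436 (125.9, 267.3) [26 28] sat 241.0 mn 12.0 z8 [ 620.4 -482.9] z34 [ 635.4 -477.5]
blob 298 (168.4, 262.9) [20 19] sat 17.0 mn 207.0 z8 [ 632.7 -353.9] z34 [ 647.6 -350.9]
big 1737 [216. 295.] [ 772.50128174 -221.85353088] [61.39703369140625, 268.68255615234375] 104.42827
big 1892 [112. 343.] [ 848.44036865 -525.88830566] [116.08911895751953, 303.8111267089844] 100.17469
```

```bash
cat >> h.py <<'E'
def to(*wps):
    """waypoints (x,y,z mm, yaw deg); prints tool shift deltas (current yaw), then turn"""
    s=state(); p=np.array(s['position'])*1000; yaw=s['tool_rot'][2]; print('now',p.round(1),np.round(s['tool_rot'],2),'t',round(s['t'],2),'F',np.round(s['force'],1),'g',round(s['grip_width']*87,1))
    for x,y,z,w in wps:
        d=np.array([x,y,z])-p; a=np.radians(yaw)
        dt=(w-yaw+90)%180-90
        print('shift',np.round([d[0]*np.cos(a)+d[1]*np.sin(a), d[0]*np.sin(a)-d[1]*np.cos(a), -d[2]],1),'turn z rad',round(-np.radians(dt),3))
        p=np.array([x,y,z]); yaw=yaw+dt
E
python3 -c "
from h import *
to((450,300,400,79),(431,33,400,79),(431,33,188,79))"
```

```text
now [195.1 619.8 403.8] [1.7999e+02 1.0000e-01 7.2540e+01] t 0.1 F [-0.6 -0.1  0.2] g 86.9
shift [-228.6  339.2    3.8] turn z rad -0.113
shift [-265.7   32.3    0. ] turn z rad -0.0
shift [  0.   0. 212.] turn z rad -0.0
```

```bash
python3 -m handwheel '[[[-33,48,0,0,0,0,87],[-33,48,0,0,0,0,87],[-33,48,0,0,0,0,87],[-33,48,0,0,0,0,87],[-33,48,0,0,0,0,87],[-33,48,0,0,0,0,87],[-31,50,0,0,0,0,87],[0,0,0,0,0,-0.113,87],[-53,6,0,0,0,0,87],[-53,6,0,0,0,0,87],[-53,6,0,0,0,0,87],[-53,7,0,0,0,0,87]]]' 20; python3 -m handwheel '[[[-53,7,0,0,0,0,87],[0,0,0,0,0,0,87],[0,0,0,0,0,0,87]]]'; python3 -c "
from h import *
to((431,33,188,79))"
```

```text
t: 1.6
position: [0.4324, 0.0855, 0.4045]
tool_rot: [-180.0, -0.0, 79.0]
force: [0.3, -0.1, 0.0]
grip_width: 0.998
t: 1.98
position: [0.4296, 0.0344, 0.4047]
tool_rot: [-180.0, -0.0, 79.0]
force: [0.9, 0.3, 0.0]
grip_width: 1.001
now [429.6  34.4 404.7] [-1.7999e+02 -4.0000e-02  7.9020e+01] t 1.98 F [0.9 0.3 0. ] g 87.1
shift [ -1.1   1.7 216.7] turn z rad 0.0
```

```bash
python3 -m handwheel '[[[0,0,55,0,0,0,87],[0,0,55,0,0,0,87],[0,0,55,0,0,0,87],[0,0,40,0,0,0,87],[0,0,11,0,0,0,87],[0,5,0,0,0,0,87],[0,10,0,0,0,0,87],[0,12,0,0,0,0,87],[0,12,0,0,0,0,87],[0,12,0,0,0,0,87],[0,12,0,0,0,0,87],[0,12,0,0,0,0,87]]]';  python3 - <<'E'
from h import *
measure(snap('top','t1')); to((581.5,-4.7,188,85.1))
E
```

```text
t: 3.48
position: [0.5038, 0.0198, 0.1896]
tool_rot: [-179.9, -0.1, 79.0]
force: [-5.1, 1.5, 3.2]
grip_width: 0.997
plate? 2678 [305. 185.] [606.19018555  -6.0846405 ] [155.26089477539062, 291.6458740234375] 85.08122
big 2614 [166. 110.] [829.8414917  375.67443848] [193.11659240722656, 331.24395751953125] 36.778133
big 1891 [485. 110.] [ 851.86047363 -525.45214844] [112.36724090576172, 308.70806884765625] 100.104
big 1750 [380. 138.] [ 771.22680664 -224.33961487] [54.399288177490234, 267.8110656738281] 104.51169
blob 548 (475.8, 185.1) [31 29] sat 120.0 mn 115.5 z8 [ 639.7 -488.4] z34 [ 632.9 -477.7]
big 10972 [ 35. 281.] [373.49926758 724.34301758] [305.5363464355469, 646.1025390625] 161.12848
blob 378 (394.5, 188.4) [22 22] sat 12.0 mn 222.5 z8 [ 627.3 -262.9] z34 [ 620.7 -257. ]
blob 378 (427.4, 188.5) [22 22] sat 10.0 mn 217.0 z8 [ 628.1 -354. ] z34 [ 621.6 -346.1]
blob 371 (223.4, 198.9) [22 21] sat 110.0 mn 94.0 z8 [591.  211.5] z34 [585.2 207.6]
blob 390 (144.1, 203.9) [23 23] sat 12.0 mn 235.0 z8 [573.9 431. ] z34 [568.4 422.5]
blob 394 (180.3, 214.9) [23 23] sat 12.0 mn 236.0 z8 [544.3 328.6] z34 [539.5 322.2]
blob 394 (153.1, 242.6) [23 22] sat 12.0 mn 223.0 z8 [466.4 398.9] z34 [463.2 391.1]
big 2447 [425. 256.] [ 439.82580566 -335.9307251 ] [103.59140014648438, 176.23655700683594] 79.24559
blob 394 (184.3, 249.1) [23 23] sat 12.0 mn 224.0 z8 [449.8 312.5] z34 [446.9 306.5]
blob 412 (219.9, 274.9) [23 23] sat 82.0 mn 147.0 z8 [381.4 212.7] z34 [380.  208.7]
blob 423 (222.4, 312.9) [24 23] sat 65.0 mn 154.0 z8 [281.3 201.9] z34 [281.9 198.2]
now [505.5  19.4 189.9] [ 1.7988e+02 -5.0000e-02  7.9010e+01] t 3.52 F [ 2.4 -0.5 -1.2] g 86.9
shift [-9.2 79.2  1.9] turn z rad -0.106
```

View pics/t1.png

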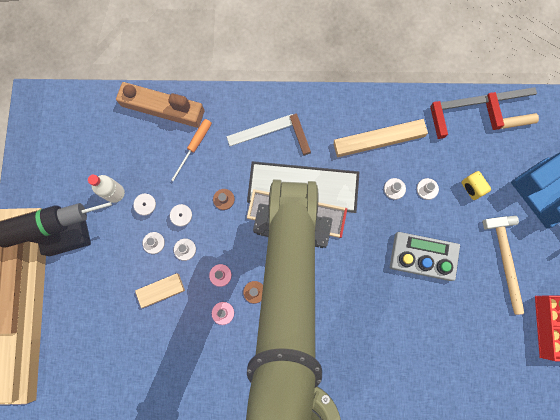

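```bash
python3 -m handwheel '[[[-1,12,0,0,0,-0.018,87],[-1,12,0,0,0,-0.018,87],[-1,12,0,0,0,-0.018,87],[-1,12,0,0,0,-0.018,87],[-1,12,0,0,0,-0.018,87],[-1,10,0,0,0,-0.016,87],[0,2,0,0,0,0,87],[0,0,0,0,0,0,87],[0,0,0,0,0,0,87]]]';  python3 - <<'E'
from h import *
to((581.5,-4.7,188,85.1)); snap('scene','s2'); im=cv2.imread('pics/s2.png')[150:300,200:350]; cv2.imwrite('pics/s2z.png',cv2.resize(im,None,fx=4,fy=4,interpolation=cv2.INTER_CUBIC))
E
```

```text
t: 4.65
position: [0.5741, 0.0032, 0.189]
tool_rot: [179.9, -0.0, 85.1]
force: [0.3, -0.2, 0.6]
grip_width: 1.002
now [574.1   3.2 189. ] [ 1.7987e+02 -1.0000e-02  8.5080e+01] t 4.65 F [ 0.3 -0.2  0.6] g 87.2
shift [-7.3  8.1  1. ] turn z rad -0.0
```

View pics/s2z.png

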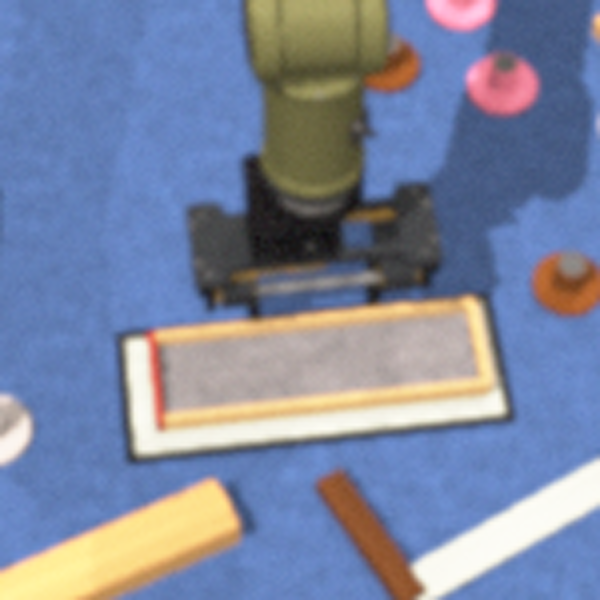

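```bash
python3 -m handwheel '[[[-3,3,0,0,0,0,87],[-3,3,0,0,0,0,87],[-3,3,0,0,0,0,87],[0,0,0,0,0,0,87],[0,-20,0,0,0,0,87],[0,-20,-10,0,0,0,87],[0,0,-50,0,0,0,60],[0,0,-50,0,0,0,20],[0,0,0,0,0,0,0]]]';  python3 - <<'E'
from h import *
to((581.5,-4.7,188,85.1)); im=snap('scene','s3'); measure(im,'scene')
im=cv2.imread('pics/s3.png')[150:300,200:350]; cv2.imwrite('pics/s3z.png',cv2.resize(im,None,fx=4,fy=4,interpolation=cv2.INTER_CUBIC))
E
```

```text
t: 5.82
position: [0.5444, -0.0041, 0.3038]
tool_rot: [179.3, -0.1, 85.0]
force: [-0.7, 0.3, -0.9]
grip_width: 0.741
now [544.4  -4.1 303.8] [ 1.7935e+02 -1.2000e-01  8.5020e+01] t 5.83 F [-0.7  0.3 -0.9] g 64.5
shift [  2.7  37.  115.8] turn z rad -0.001
plate? 4063 [354.  22.] [-373.70544434  575.60241699] [353.7630310058594, 446.4955139160156] 77.86473
blob 536 (365.1, 152.7) [36 28] sat 102.0 mn 150.0 z8 [336.7 373.3] z34 [357.  363.1]
blob 222 (314.8, 149.7) [19 16] sat 78.0 mn 154.0 z8 [285.9 201.8] z34 [307.  194.7]
blob 247 (325.1, 170.9) [19 17] sat 109.0 mn 118.0 z8 [386.4 212.7] z34 [405.7 205.4]
blob 225 (358.5, 181.4) [18 16] sat 16.0 mn 215.0 z8 [454.5 312.3] z34 [472.6 303.1]
blob 222 (384.0, 181.0) [19 15] sat 14.0 mn 224.5 z8 [471.5 398.4] z34 [489.2 387.7]
blob 260 (370.6, 197.8) [20 17] sat 7.0 mn 248.0 z8 [529.  331.6] z34 [545.7 322.1]
blob 258 (402.5, 199.3) [20 17] sat 7.0 mn 248.0 z8 [557.5 433.9] z34 [573.7 422.5]
blob 244 (341.7, 220.5) [19 16] sat 159.5 mn 62.0 z8 [595.6 211.7] z34 [611.1 204.4]
big 2994 [277. 244.] [642.41876221 -10.90550232] [114.375244140625, 297.5674743652344] 84.99741
big 2541 [421. 276.] [828.10949707 379.46633911] [202.71820068359375, 309.5990905761719] 40.88138
blob 291 (197.6, 257.3) [20 18] sat 17.0 mn 205.0 z8 [ 632.  -263.5] z34 [ 646.9 -262.1]
blob 436 (125.9, 267.3) [26 28] sat 240.0 mn 13.0 z8 [ 620.4 -482.9] z34 [ 635.4 -477.5]
blob 295 (168.4, 262.9) [20 19] sat 15.0 mn 215.0 z8 [ 632.6 -354. ] z34 [ 647.4 -351. ]
big 1736 [216. 295.] [ 772.54107666 -221.84332275] [61.31483459472656, 268.68255615234375] 104.42827
big 1880 [112. 343.] [ 848.28527832 -526.11700439] [115.70297241210938, 303.41583251953125] 100.17469
```

View pics/s3z.png

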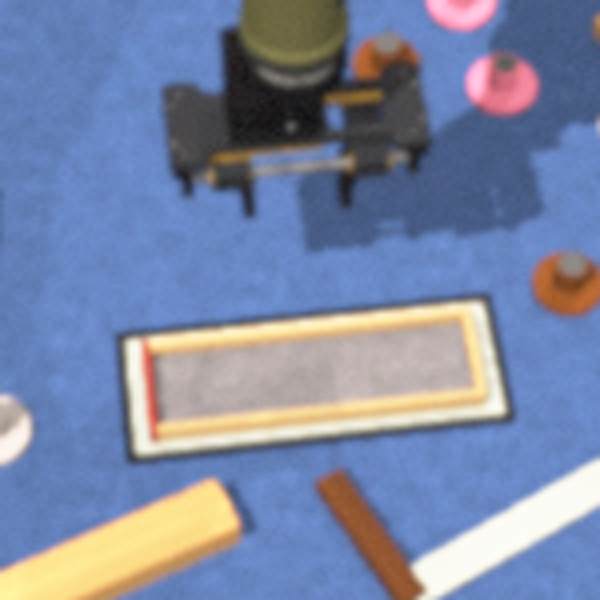

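```bash
cat >> h.py <<'E'
def tray(im,cam):
    cal=vision.get_calibration(cam); i=im.astype(int); w=((i[...,0]-i[...,2])>30)
    pc=proj(cal,(.6318,-.009,0)).astype(int)
    L=[k for k in comps(w,250,6000) if abs(k[1]-pc).max()<25]
    for A,c,bb,m in L: print(cam,'tray',A,*rect(cal,m,.018))
    return L
E
python3 - <<'E'
from h import *
im=cv2.cvtColor(cv2.imread('pics/s3.png'),cv2.COLOR_BGR2RGB); tray(im,'scene')
tray(cv2.cvtColor(cv2.imread('pics/scene0.png'),cv2.COLOR_BGR2RGB),'scene')
# console key tops
for c in ['top','scene']:
    im=cv2.cvtColor(cv2.imread(f'pics/{c}0.png'),cv2.COLOR_BGR2RGB); cal=vision.get_calibration(c)
    h=cv2.cvtColor(im,cv2.COLOR_RGB2HSV); cons=np.zeros(im.shape[:2],bool); x,y=(380,225) if c=='top' else (135,185); cons[y:y+60,x:x+90]=1
    for n,lo,hi in [('yel',22,35),('blue',100,125),('green',50,85)]:
        k=(h[...,0]>=lo)&(h[...,0]<=hi)&(h[...,1]>150)&(h[...,2]>90)&cons
        for A,cc,bb,m in comps(k,20,200): print(c,n,A,cc.round(1),bb,[(1000*cast(cal,*cc,z)[:2]).round(1) for z in (.04,.046)])
E
```

```text
scene tray 1140 [637.80084229  -9.25605774] [97.8459701538086, 269.2775573730469] 84.891235
top blue 39 [425.4 263.2] [422 258  10  10] [array([ 418.1, -331.2]), array([ 417.6, -329.4])]
scene yel 61 [182.4 199. ] [178 195  10   9] [array([ 424.8, -282.7]), array([ 429.2, -282.3])]
scene blue 57 [167.  198.9] [163 195   9   9] [array([ 413.9, -331.9]), array([ 418.3, -331.3])]
scene green 46 [151.6 199.5] [148 196   8   8] [array([ 405.4, -381.4]), array([ 409.9, -380.6])]
```

```bash
python3 -c "
from h import *
to((428,-282,250,85))"
```

```text
now [543.3  -3.9 301.3] [ 1.7962e+02 -7.0000e-02  8.5030e+01] t 5.88 F [-1.3 -0.6 -0.4] g 60.6
shift [-287.1  -90.7   51.3] turn z rad 0.0
```

```bash
python3 -m handwheel '[[[-48,-15,0,0,0,0,0],[-48,-15,0,0,0,0,0],[-48,-15,0,0,0,0,0],[-48,-15,0,0,0,0,0],[-48,-15,0,0,0,0,0],[-47,-15,0,0,0,0,0],[0,0,40,0,0,0,0],[0,0,20,0,0,0,0],[0,0,0,0,0,0,0],[0,0,0,0,0,0,0]]]';  python3 - <<'E'
from h import *
to((428,-282,225,85)); im=snap('scene','s4');
im=cv2.imread('pics/s4.png')[130:280,100:250]; cv2.imwrite('pics/s4z.png',cv2.resize(im,None,fx=4,fy=4,interpolation=cv2.INTER_CUBIC))
E
```

```text
t: 7.12
position: [0.4277, -0.2816, 0.2389]
tool_rot: [-180.0, 0.0, 85.1]
force: [0.5, -0.9, -0.3]
grip_width: 0.003
now [ 427.7 -281.6  238.9] [-1.7999e+02  3.0000e-02  8.5070e+01] t 7.12 F [ 0.5 -0.9 -0.3] g 0.3
shift [-0.4  0.3 13.9] turn z rad 0.001
```

View pics/s4z.png

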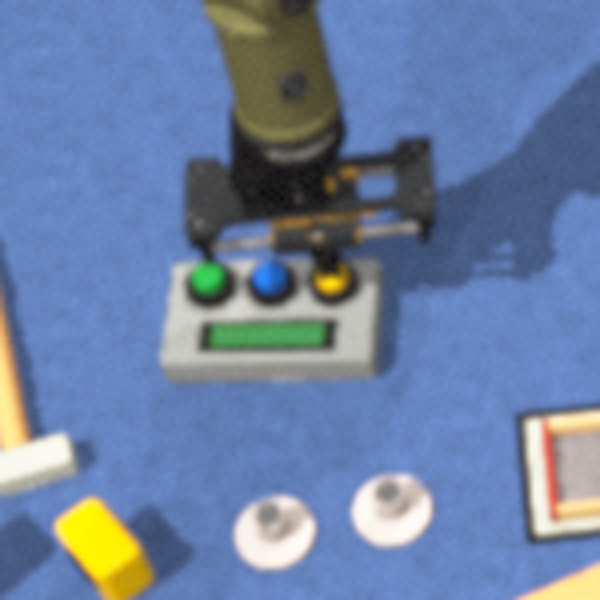

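Fingertip is over the yellow key (zoom px 330,275). Press in small steps, reading the force.

```bash
python3 -m handwheel '[[[0,0,8,0,0,0,0],[0,0,3,0,0,0,0],[0,0,0,0,0,0,0]]]'; python3 -m handwheel '[[[0,0,3,0,0,0,0],[0,0,0,0,0,0,0]]]'; python3 -m handwheel '[[[0,0,3,0,0,0,0],[0,0,0,0,0,0,0]]]'; python3 -m handwheel '[[[0,0,2,0,0,0,0],[0,0,0,0,0,0,0]]]'
```

```text
t: 7.55
position: [0.4287, -0.2823, 0.2321]
tool_rot: [179.8, -0.1, 85.1]
force: [-10.0, 5.8, 34.3]
grip_width: 0.007
t: 7.8
position: [0.4288, -0.2827, 0.2316]
tool_rot: [179.8, -0.2, 85.1]
force: [-16.7, 10.6, 57.2]
grip_width: 0.005
t: 8.05
position: [0.4289, -0.2832, 0.2312]
tool_rot: [179.8, -0.4, 85.1]
force: [-24.8, 15.2, 79.9]
grip_width: 0.004
t: 8.3
position: [0.429, -0.2835, 0.2309]
tool_rot: [179.8, -0.4, 85.1]
force: [-29.0, 17.5, 95.8]
grip_width: 0.004
```

```bash
python3 -m handwheel '[[[0,0,-9,0,0,0,0],[0,0,0,0,0,0,0]]]'; python3 -m handwheel '[[[0,0,-2,0,0,0,0],[0,0,0,0,0,0,0]]]'; python3 -m handwheel '[[[0,0,-2,0,0,0,0],[0,0,0,0,0,0,0]]]'; python3 -m handwheel '[[[0,0,-2,0,0,0,0],[0,0,0,0,0,0,0]]]'; python3 - <<'E'
from h import *
im=snap('scene','s5');
im=cv2.imread('pics/s5.png')[130:280,100:250]; cv2.imwrite('pics/s5z.png',cv2.resize(im,None,fx=4,fy=4,interpolation=cv2.INTER_CUBIC))
E
```

```text
t: 8.55
position: [0.4287, -0.2822, 0.2323]
tool_rot: [179.7, -0.0, 85.1]
force: [-5.8, 2.6, 24.9]
grip_width: 0.005
t: 8.8
position: [0.4287, -0.2819, 0.2325]
tool_rot: [179.8, 0.0, 85.1]
force: [-2.4, 1.4, 9.9]
grip_width: 0.006
t: 9.05
position: [0.4287, -0.2818, 0.2337]
tool_rot: [179.8, 0.1, 85.1]
force: [2.4, -1.7, 3.6]
grip_width: 0.005
t: 9.3
position: [0.4282, -0.2814, 0.235]
tool_rot: [179.9, 0.0, 85.1]
force: [3.2, -1.5, 2.9]
grip_width: 0.008
```

View pics/s5z.png

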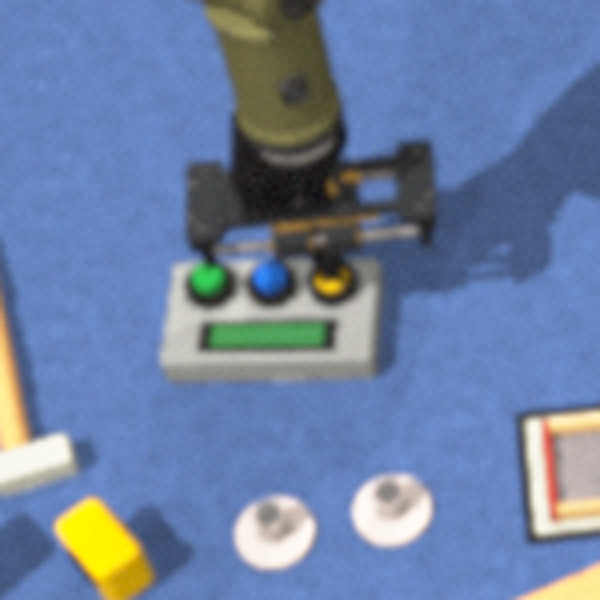

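```bash
python3 - <<'E'
from h import *
im=snap('top','t6'); tray(im,'top'); measure(im)
to((629,-263.5,300,85),(629,-263.5,196,85)); print(state()['qpos'].round(0))
E
```

```text
top tray 800 [632.60638428 -10.43429565] [85.84154510498047, 264.27142333984375] 85.122345
plate? 3075 [301. 187.] [631.67156982  -9.17179871] [103.956298828125, 290.2901916503906] 85.081215
big 2614 [166. 110.] [829.8414917  375.67443848] [193.11659240722656, 331.24395751953125] 36.778133
big 1883 [485. 110.] [ 851.92193604 -525.49780273] [112.21632385253906, 308.68206787109375] 100.15635
big 1750 [380. 138.] [ 771.22680664 -224.33961487] [54.399288177490234, 267.8110656738281] 104.51169
big 4495 [303. 187.] [627.12542725  -8.706604  ] [117.74768829345703, 300.894775390625] 85.07967
blob 548 (475.8, 185.1) [31 29] sat 121.0 mn 115.0 z8 [ 639.7 -488.4] z34 [ 632.9 -477.7]
big 10969 [ 35. 281.] [373.49926758 724.34301758] [305.5363464355469, 646.1025390625] 161.12848
blob 378 (394.5, 188.4) [22 22] sat 9.0 mn 227.0 z8 [ 627.3 -262.9] z34 [ 620.7 -257. ]
blob 377 (427.4, 188.5) [22 22] sat 10.0 mn 219.0 z8 [ 628.2 -354. ] z34 [ 621.6 -346.1]
blob 370 (223.3, 198.9) [22 21] sat 106.0 mn 98.0 z8 [591.  211.5] z34 [585.2 207.6]
blob 392 (144.1, 204.0) [23 23] sat 12.0 mn 239.0 z8 [573.8 430.9] z34 [568.3 422.4]
blob 395 (180.3, 214.9) [23 23] sat 12.0 mn 240.0 z8 [544.4 328.6] z34 [539.6 322.2]
blob 393 (153.1, 242.6) [23 22] sat 12.0 mn 227.0 z8 [466.5 398.8] z34 [463.3 391. ]
blob 393 (184.3, 249.1) [23 23] sat 12.0 mn 228.0 z8 [449.8 312.4] z34 [446.9 306.4]
blob 411 (219.8, 275.0) [23 23] sat 57.0 mn 190.0 z8 [381.2 212.8] z34 [379.7 208.8]
blob 409 (253.9, 291.8) [23 23] sat 111.0 mn 99.0 z8 [337.8 119.7] z34 [337.2 117.7]
blob 427 (222.3, 312.9) [24 23] sat 57.0 mn 191.0 z8 [281.2 202.1] z34 [281.8 198.4]
now [ 428.  -281.3  234.8] [179.96   0.    85.09] t 9.4 F [ 2.7 -1.7  3.4] g 0.7
shift [ 34.9 198.8 -65.2] turn z rad 0.002
shift [  0.   0. 104.] turn z rad -0.0
[ -7.  13.  41. 115. -10.  56. 124.]
```

View pics/t6.png

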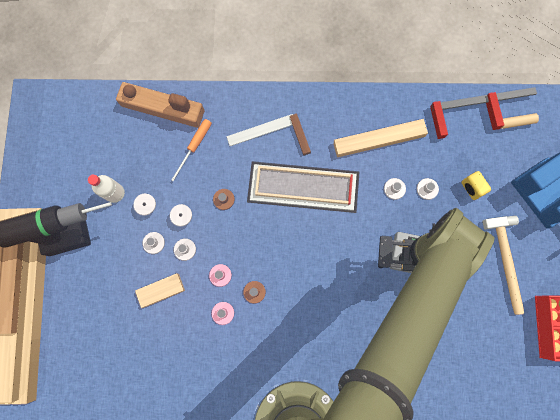

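```bash
python3 -m handwheel '[[[0,0,-40,0,0,0,0],[9,50,-25,0,0,0,0],[9,50,0,0,0,0,20],[9,50,0,0,0,0,40],[8,49,0,0,0,0,50]]]'; python3 -m handwheel '[[[0,0,0,0,0,0.175,50],[0,0,0,0,0,0.175,50],[0,0,0,0,0,0.175,50],[0,0,0,0,0,0.175,50],[0,0,0,0,0,0.175,50],[0,0,0,0,0,0.175,50],[0,0,0,0,0,0.175,50],[0,0,0,0,0,0.175,50],[0,0,0,0,0,0.172,50],[0,0,0,0,0,0,50]]]'; python3 - <<'E'
from h import *
to((629,-263.5,196,-5)); print(state()['qpos'].round(0))
E
```

```text
t: 10.02
position: [0.6298, -0.2625, 0.2979]
tool_rot: [-179.8, -0.1, 85.1]
force: [0.4, -0.2, 1.3]
grip_width: 0.261
t: 11.28
position: [0.6283, -0.263, 0.2981]
tool_rot: [-180.0, 0.2, -4.9]
force: [-0.4, 0.2, -0.5]
grip_width: 0.577
now [ 628.3 -263.   298.1] [-179.95    0.23   -4.9 ] t 11.28 F [-0.4  0.2 -0.5] g 50.2
shift [  0.8   0.5 102.1] turn z rad 0.002
[-18.  36.  55.  87. -30.  73.  36.]
```

```bash
python3 -m handwheel '[[[0,0,30,0,0,0,50],[0,0,30,0,0,0,50],[0,0,30,0,0,0,50],[0,0,10,0,0,0,50],[0,0,0,0,0,0,50]]]'; python3 -m handwheel '[[[0,0,0,0,0,0,20],[0,0,0,0,0,0,10],[0,0,0,0,0,0,10],[0,0,0,0,0,0,10]]]' 20;  python3 - <<'E'
from h import *
im=snap('scene','s7'); im=cv2.imread('pics/s7.png')[180:300,130:290]; cv2.imwrite('pics/s7z.png',cv2.resize(im,None,fx=4,fy=4,interpolation=cv2.INTER_CUBIC))
to((629,-263.5,196,-5))
E
```

```text
t: 11.9
position: [0.6286, -0.2634, 0.1992]
tool_rot: [-180.0, 0.1, -4.9]
force: [-0.2, 0.2, 0.5]
grip_width: 0.57
t: 12.4
position: [0.6292, -0.2636, 0.2004]
tool_rot: [-180.0, -0.0, -5.0]
force: [-0.7, 0.0, 3.3]
grip_width: 0.287
now [ 629.2 -263.6  200.4] [-1.80e+02 -5.00e-02 -4.97e+00] t 12.45 F [0.1 0.8 3.4] g 25.0
shift [-0.2 -0.   4.4] turn z rad 0.001
```

View pics/s7z.png

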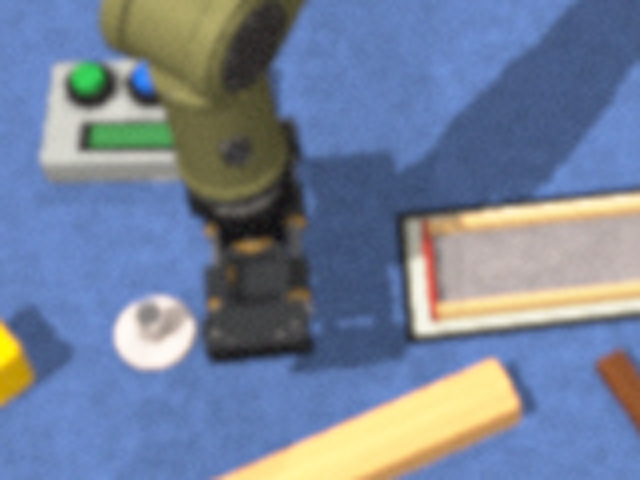

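```bash
python3 -m handwheel '[[[0,0,-30,0,0,0,10],[0,0,-40,0,0,0,10],[0,0,0,0,0,0,10]]]';  python3 - <<'E'
from h import *
to((623.9,-102.3,268,-5))
im=snap('scene','s8'); im=cv2.imread('pics/s8.png')[180:300,130:290]; cv2.imwrite('pics/s8z.png',cv2.resize(im,None,fx=4,fy=4,interpolation=cv2.INTER_CUBIC))
tray(snap('top','t8'),'top')
E
```

```text
t: 12.82
position: [0.6298, -0.2645, 0.2731]
tool_rot: [179.9, -0.3, -5.0]
force: [-0.0, -0.7, -1.2]
grip_width: 0.287
now [ 629.8 -264.5  273.1] [179.91  -0.32  -4.99] t 12.82 F [-0.  -0.7 -1.2] g 25.0
shift [ -20.  -161.1    5.1] turn z rad 0.0
```

View pics/s8z.png

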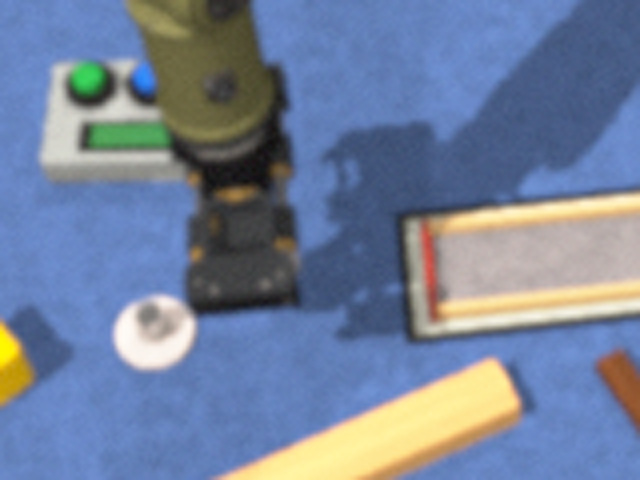

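```bash
python3 -m handwheel '[[[-6,-45,0,0,0,0,10],[-6,-45,0,0,0,0,10],[-5,-45,0,0,0,0,10],[-3,-26,0,0,0,0,10],[0,0,30,0,0,0,10],[0,0,20,0,0,0,10],[0,0,0,0,0,0,10],[0,0,0,0,0,0,10]]]';  python3 - <<'E'
from h import *
to((623.9,-102.3,206.5,-5))
im=snap('scene','s9'); im=cv2.imread('pics/s9.png')[180:300,170:330]; cv2.imwrite('pics/s9z.png',cv2.resize(im,None,fx=4,fy=4,interpolation=cv2.INTER_CUBIC))
E
```

```text
t: 13.92
position: [0.623, -0.1023, 0.22]
tool_rot: [180.0, -0.0, -5.1]
force: [-0.1, 0.5, -0.8]
grip_width: 0.29
now [ 623.  -102.3  220. ] [179.97  -0.    -5.06] t 13.93 F [-0.1  0.5 -0.8] g 25.2
shift [ 0.9 -0.1 13.5] turn z rad -0.001
```

View pics/s9z.png

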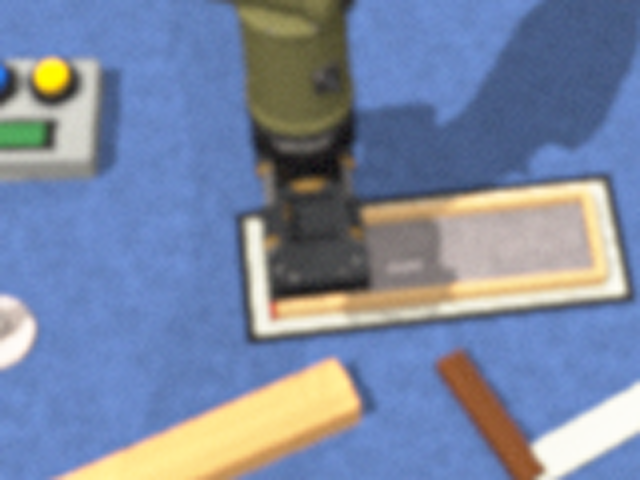

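Lower gently, release, rise and move off toward upB.

```bash
python3 -m handwheel '[[[0,0,8,0,0,0,10],[0,0,5,0,0,0,10],[0,0,0,0,0,0,10]]]'; python3 -m handwheel '[[[0,0,0,0,0,0,36],[0,0,0,0,0,0,36],[0,0,-10,0,0,0,36],[0,0,-30,0,0,0,40],[0,0,-45,0,0,0,50],[5,50,0,0,0,0,50],[5,50,0,0,0,0,50],[5,50,0,0,0,0,50],[5,50,0,0,0,0,50],[5,45,0,0,0,0,50],[0,0,0,0,0,0,50]]]'; python3 - <<'E'
from h import *
im=snap('top','t10'); tray(im,'top'); measure(im)
im=cv2.imread('pics/t10.png')[150:220,235:375]; cv2.imwrite('pics/t10z.png',cv2.resize(im,None,fx=5,fy=5,interpolation=cv2.INTER_CUBIC))
to((630,-354.5,199.5,-5))
E
```

```text
t: 14.35
position: [0.623, -0.1014, 0.2066]
tool_rot: [-180.0, 0.0, -5.0]
force: [0.0, -0.7, -1.2]
grip_width: 0.288
t: 15.72
position: [0.6241, -0.3532, 0.2929]
tool_rot: [179.8, 0.0, -5.4]
force: [-0.7, 0.2, 0.7]
grip_width: 0.579
top tray 804 [632.29882812 -10.44607544] [85.729248046875, 264.3865051269531] 84.7114
plate? 2988 [301. 187.] [631.67199707  -9.16717529] [103.956298828125, 290.2809143066406] 85.0812
big 2613 [166. 110.] [829.8414917  375.67443848] [193.11659240722656, 331.24395751953125] 36.778133
big 1750 [380. 138.] [ 771.22680664 -224.33961487] [54.399288177490234, 267.8110656738281] 104.51169
big 4501 [303. 187.] [627.12542725  -8.706604  ] [117.74768829345703, 300.894775390625] 85.07967
big 10973 [ 35. 281.] [373.49926758 724.34301758] [305.5363464355469, 646.1025390625] 161.12848
blob 371 (223.4, 198.9) [22 21] sat 106.0 mn 98.0 z8 [591.  211.5] z34 [585.2 207.6]
blob 391 (144.1, 204.0) [23 23] sat 12.0 mn 239.0 z8 [573.9 430.9] z34 [568.4 422.4]
blob 393 (180.3, 214.9) [23 23] sat 11.0 mn 240.0 z8 [544.4 328.6] z34 [539.6 322.3]
blob 394 (153.1, 242.6) [23 22] sat 12.0 mn 227.0 z8 [466.4 398.9] z34 [463.2 391.1]
blob 394 (184.3, 249.1) [23 23] sat 12.0 mn 228.5 z8 [449.8 312.5] z34 [446.9 306.5]
blob 411 (219.8, 275.0) [23 23] sat 57.0 mn 191.0 z8 [381.2 212.8] z34 [379.7 208.8]
blob 429 (222.4, 313.0) [24 23] sat 67.0 mn 156.0 z8 [281.2 201.9] z34 [281.8 198.1]
now [ 625.4 -350.3  292.5] [ 1.7991e+02 -1.0000e-02 -5.2300e+00] t 15.78 F [0.7 0.9 0.1] g 50.5
shift [ 5.   3.7 93. ] turn z rad -0.004
```

View pics/t10z.png

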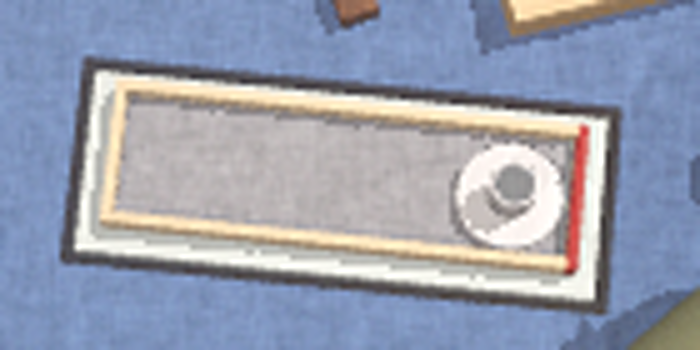

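```bash
cat >> h.py <<'E'
TC=np.array([632.,-9.7]); TY=np.radians(85.)
def intray(p,c=None,yaw=None):
    c=TC if c is None else c; a=TY if yaw is None else yaw
    d=np.array(p[:2])-c; return np.array([d[0]*np.sin(a)-d[1]*np.cos(a), d[0]*np.cos(a)+d[1]*np.sin(a)]).round(1)
def trayhats(im,cam,z=.014,thr=185):
    cal=vision.get_calibration(cam); i=im.astype(int)
    q=[]
    for sx,sy in [(-1,-1),(1,-1),(1,1),(-1,1)]:
        x,y=sx*36,sy*127; q.append(proj(cal,((TC[0]+x*np.sin(TY)+y*np.cos(TY))/1000,(TC[1]-x*np.cos(TY)+y*np.sin(TY))/1000,.018)))
    Q=np.zeros(im.shape[:2],np.uint8); cv2.fillConvexPoly(Q,np.array(q).round().astype(np.int32),1)
    for A,c,bb,m in comps((i.min(2)>thr)&(Q>0),60,3000):
        cs,_=cv2.findContours(m.astype(np.uint8),cv2.RETR_EXTERNAL,cv2.CHAIN_APPROX_NONE); h=cv2.convexHull(max(cs,key=cv2.contourArea)); M=cv2.moments(h)
        u,v=M['m10']/M['m00'],M['m01']/M['m00']; p=1000*cast(cal,u,v,z)
        print(cam,'hat',A,bb[2:],(round(u,1),round(v,1)),'world',p[:2].round(1),'tray',intray(p))
E
python3 -m handwheel '[[[5,4,30,0,0,0,50],[0,0,30,0,0,0,50],[0,0,25,0,0,0,50],[0,0,8,0,0,0,50],[0,0,0,0,0,0,50]]]'; python3 - <<'E'
from h import *
to((630,-354.5,199.5,-5))
trayhats(cv2.imread('pics/t10.png')[...,::-1].copy(),'top')
E
```

```text
t: 16.4
position: [0.6315, -0.3516, 0.1987]
tool_rot: [-180.0, 0.0, -5.0]
force: [0.6, 0.8, 1.5]
grip_width: 0.576
now [ 631.5 -351.6  198.7] [-1.7999e+02  1.0000e-02 -4.9500e+00] t 16.4 F [0.6 0.8 1.5] g 50.1
shift [-1.3  3.  -0.8] turn z rad 0.001
top hat 281 [22 22] (336.4, 188.5) world [ 623.5 -101.3] tray [ -0.5 -92. ]
top hat 142 [92 14] (292.5, 195.4) world [602.1  20. ] tray [-32.3  27. ]
```

```bash
python3 -m handwheel '[[[-1,3,0,0,0,0,50],[0,0,0,0,0,0,50],[0,0,0,0,0,0,20],[0,0,0,0,0,0,10],[0,0,0,0,0,0,10],[0,0,0,0,0,0,10],[0,0,-30,0,0,0,10],[0,0,-45,0,0,0,10],[0,0,0,0,0,0,10]]]'; python3 - <<'E'
from h import *
tray(snap('top','t11'),'top')
to((629.3,-40.6,275,-5))
E
```

```text
t: 17.52
position: [0.6308, -0.3562, 0.278]
tool_rot: [179.8, -0.4, -5.0]
force: [1.1, -0.2, -0.3]
grip_width: 0.286
top tray 803 [632.29882812 -10.44607544] [85.729248046875, 264.3865051269531] 84.7114
now [ 630.3 -355.4  275.5] [ 1.7994e+02 -1.7000e-01 -4.9800e+00] t 17.57 F [-1.   0.1 -1. ] g 25.4
shift [ -28.4 -313.6    0.5] turn z rad 0.0
```

```bash
python3 -m handwheel '[[[-4,-50,0,0,0,0,10],[-5,-50,0,0,0,0,10],[-5,-50,0,0,0,0,10],[-5,-50,0,0,0,0,10],[-5,-50,0,0,0,0,10],[-3,-44,0,0,0,0,10],[-1,-20,0,0,0,0,10],[0,0,20,0,0,0,10],[0,0,0,0,0,0,10],[0,0,0,0,0,0,10]]]'; python3 - <<'E'
from h import *
to((629.3,-40.6,206.5,-5))
E
```

```text
t: 18.82
position: [0.629, -0.0425, 0.2534]
tool_rot: [179.9, 0.0, -5.2]
force: [-0.5, -0.3, -1.2]
grip_width: 0.288
now [629.  -42.5 253.4] [ 1.7992e+02  3.0000e-02 -5.2100e+00] t 18.82 F [-0.5 -0.3 -1.2] g 25.1
shift [ 0.1 -1.9 46.9] turn z rad -0.004
```

```bash
python3 -m handwheel '[[[0,-2,15,0,0,0,10],[0,0,15,0,0,0,10],[0,0,9,0,0,0,10],[0,0,5,0,0,0,10],[0,0,2,0,0,0,10],[0,0,0,0,0,0,10]]]'; python3 -c "
from h import *
to((629.3,-40.6,206.5,-5))"
```

```text
t: 19.58
position: [0.6297, -0.0378, 0.208]
tool_rot: [-180.0, -0.0, -5.0]
force: [-0.2, 0.2, -0.8]
grip_width: 0.286
now [629.7 -37.8 208. ] [-1.80e+02 -2.00e-02 -4.98e+00] t 19.57 F [-0.2  0.2 -0.8] g 24.9
shift [-0.2  2.9  1.5] turn z rad 0.0
```

```bash
python3 -m handwheel '[[[0,2,1,0,0,0,10],[0,0,0,0,0,0,10],[0,0,0,0,0,0,10]]]'; python3 -m handwheel '[[[0,0,0,0,0,0,36],[0,0,0,0,0,0,36],[0,0,0,0,0,0,36],[0,0,-10,0,0,0,36],[0,0,-40,0,0,0,45],[0,0,-50,0,0,0,60]]]'; python3 -c "
from h import *
to((451,312,300,-5),(467.6,399.5,300,-5))"
```

```text
t: 19.95
position: [0.6295, -0.0397, 0.2069]
tool_rot: [-180.0, -0.0, -5.0]
force: [0.3, 1.1, -0.2]
grip_width: 0.29
t: 20.7
position: [0.6291, -0.0396, 0.3077]
tool_rot: [180.0, 0.1, -5.0]
force: [1.4, 1.4, 0.6]
grip_width: 0.552
now [629.1 -39.6 307.7] [ 1.7998e+02  8.0000e-02 -5.0000e+00] t 20.7 F [1.4 1.4 0.6] g 48.0
shift [-208.  -334.8    7.7] turn z rad 0.0
shift [  8.9 -88.6  -0. ] turn z rad -0.0
```

```bash
python3 -m handwheel '[[[-20,-35,0,0,0,0,50],[-31,-50,0,0,0,0,50],[-31,-50,0,0,0,0,50],[-31,-50,0,0,0,0,50],[-31,-50,0,0,0,0,50],[-31,-50,0,0,0,0,50],[-25,-38,0,0,0,0,50],[-7,-12,0,0,0,0,50],[0,0,0,0,0,0,50],[0,0,0,0,0,0,50]]]'; python3 - <<'E'
from h import *
im=snap('top','t12'); tray(im,'top'); trayhats(im,'top'); measure(im)
im=cv2.imread('pics/t12.png')[130:330,110:400]; cv2.imwrite('pics/t12z.png',cv2.resize(im,None,fx=2.7,fy=2.7,interpolation=cv2.INTER_CUBIC))
to((451.5,312.2,199.5,-5))
E
```

```text
t: 21.95
position: [0.4535, 0.31, 0.3071]
tool_rot: [180.0, -0.0, -5.2]
force: [0.4, -0.3, -0.2]
grip_width: 0.575
top tray 797 [632.29882812 -10.44607544] [85.729248046875, 264.3865051269531] 84.7114
top hat 247 [25 21] (315.6, 185.4) world [631.3 -43.7] tray [  2.3 -33.9]
top hat 283 [22 22] (336.4, 188.5) world [ 623.4 -101.2] tray [ -0.6 -91.9]
plate? 2636 [302. 187.] [631.66320801  -9.26911926] [103.956298828125, 290.0948486328125] 85.08121
big 2617 [166. 110.] [829.8414917  375.67443848] [193.11659240722656, 331.24395751953125] 36.778133
big 1882 [485. 110.] [ 851.66186523 -525.52832031] [111.8226547241211, 308.6705017089844] 100.13001
big 1750 [380. 138.] [ 771.22680664 -224.33961487] [54.399288177490234, 267.8110656738281] 104.51169
big 4508 [303. 187.] [627.16625977  -8.7008667 ] [117.81962585449219, 300.9473571777344] 85.12481
blob 548 (475.8, 185.1) [31 29] sat 117.0 mn 119.0 z8 [ 639.7 -488.4] z34 [ 632.9 -477.7]
blob 371 (223.4, 198.9) [22 21] sat 109.0 mn 93.0 z8 [591.  211.5] z34 [585.2 207.6]
big 2444 [425. 256.] [ 439.80130005 -335.92608643] [103.64127349853516, 176.23655700683594] 79.24559
blob 411 (219.8, 275.0) [23 23] sat 57.0 mn 190.0 z8 [381.2 212.8] z34 [379.7 208.8]
blob 408 (253.9, 291.9) [23 23] sat 109.0 mn 100.0 z8 [337.7 119.7] z34 [337.2 117.7]
blob 427 (222.3, 312.9) [24 23] sat 57.0 mn 191.0 z8 [281.2 202.1] z34 [281.9 198.4]
big 2501 [297. 403.] [67.63502502  0.81692505] [91.80705261230469, 214.99436950683594] 91.0066
now [453.5 309.9 307. ] [ 1.7999e+02 -3.0000e-02 -5.1900e+00] t 22.0 F [-1.2 -0.4  0.5] g 49.9
shift [ -2.2  -2.1 107.5] turn z rad -0.003
```

View pics/t12z.png

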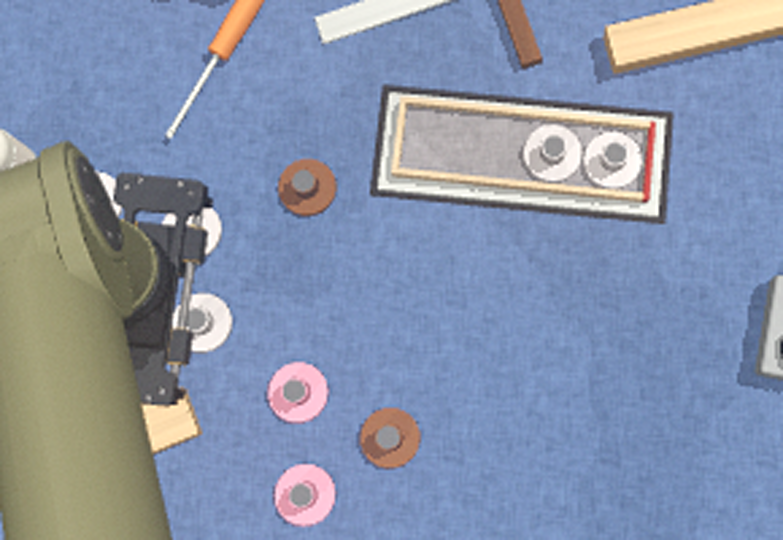

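```bash
python3 -m handwheel '[[[-2,-2,30,0,0,0,50],[0,0,40,0,0,0,50],[0,0,27,0,0,0,50],[0,0,10,0,0,0,50],[0,0,0,0,0,0,50],[0,0,0,0,0,0,50]]]'; python3 - <<'E'
from h import *
to((451.5,312.2,199.5,-5)); im=snap('scene','s13');  im=cv2.imread('pics/s13.png')[140:240,310:450]; cv2.imwrite('pics/s13z.png',cv2.resize(im,None,fx=5,fy=5,interpolation=cv2.INTER_CUBIC))
E
```

```text
t: 22.75
position: [0.4514, 0.3141, 0.201]
tool_rot: [-179.9, -0.1, -5.0]
force: [0.5, 0.0, -0.3]
grip_width: 0.573
now [451.4 314.1 201. ] [-1.7991e+02 -8.0000e-02 -5.0200e+00] t 22.75 F [ 0.5  0.  -0.3] g 49.8
shift [0.3 1.9 1.5] turn z rad -0.0
```

View pics/s13z.png

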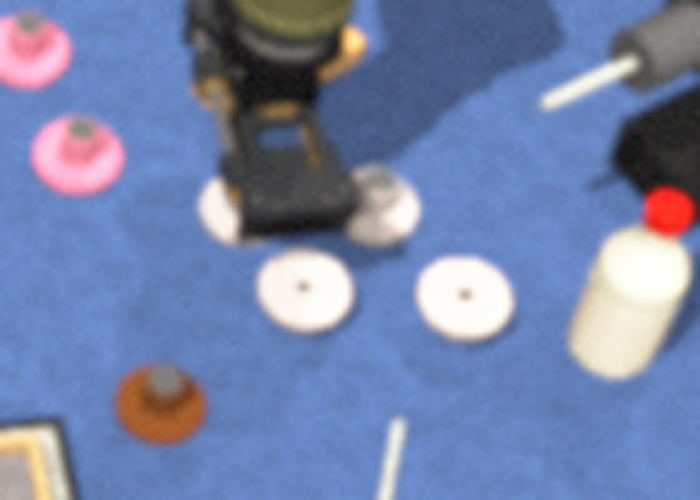

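```bash
python3 -m handwheel '[[[0,2,1,0,0,0,50],[0,0,0,0,0,0,20],[0,0,0,0,0,0,10],[0,0,0,0,0,0,10],[0,0,0,0,0,0,10],[0,0,-30,0,0,0,10],[0,0,-45,0,0,0,10],[0,0,0,0,0,0,10]]]'; python3 -c "
from h import *
to((634.6,20.2,275,-5))"
```

```text
t: 23.8
position: [0.4517, 0.3127, 0.2766]
tool_rot: [-179.7, -0.2, -5.0]
force: [-0.7, 0.1, -2.2]
grip_width: 0.288
now [451.7 312.7 276.6] [-179.72   -0.21   -4.98] t 23.8 F [-0.7  0.1 -2.2] g 25.0
shift [207.6 275.5   1.6] turn z rad 0.0
```

```bash
python3 -m handwheel '[[[20,26,0,0,0,0,10],[36,48,0,0,0,0,10],[36,48,0,0,0,0,10],[36,48,0,0,0,0,10],[36,48,0,0,0,0,10],[30,40,0,0,0,0,10],[14,18,0,0,0,0,10],[0,0,0,0,0,0,10],[0,0,20,0,0,0,10],[0,0,15,0,0,0,10],[0,0,0,0,0,0,10],[0,0,0,0,0,0,10]]]'; python3 -c "
from h import *
to((634.6,20.2,206.5,-5))"
```

```text
t: 25.3
position: [0.6335, 0.0198, 0.2387]
tool_rot: [-180.0, -0.0, -4.9]
force: [0.4, 0.8, -0.8]
grip_width: 0.289
now [633.5  19.8 238.7] [-180.     -0.     -4.93] t 25.3 F [ 0.4  0.8 -0.8] g 25.1
shift [ 1.1 -0.5 32.2] turn z rad 0.001
```

```bash
python3 -m handwheel '[[[1,-2,15,0,0,0,10],[0,0,9,0,0,0,10],[0,0,6,0,0,0,10],[0,0,0,0,0,0,10],[0,0,0,0,0,0,10]]]'; python3 -c "
from h import *
to((634.7,21.7,206.5,-5))"
```

```text
t: 25.92
position: [0.6349, 0.0209, 0.209]
tool_rot: [180.0, -0.0, -5.0]
force: [-0.1, 0.1, -1.2]
grip_width: 0.29
now [634.9  20.9 209. ] [ 1.8e+02 -3.0e-02 -5.0e+00] t 25.93 F [-0.1  0.1 -1.2] g 25.3
shift [-0.3 -0.8  2.5] turn z rad 0.0
```

```bash
python3 -m handwheel '[[[0,-1,2,0,0,0,10],[0,0,0,0,0,0,10],[0,0,0,0,0,0,36],[0,0,0,0,0,0,36],[0,0,0,0,0,0,36],[0,0,-10,0,0,0,36],[0,0,-40,0,0,0,45],[0,0,-45,0,0,0,50]]]'; python3 -c "
from h import *
to((468.2,399,300,-5))"
```

```text
t: 26.92
position: [0.6346, 0.022, 0.303]
tool_rot: [180.0, 0.0, -5.0]
force: [0.1, 0.1, -0.0]
grip_width: 0.538
now [634.6  22.  303. ] [ 1.7998e+02  4.0000e-02 -5.0000e+00] t 26.93 F [ 0.1  0.1 -0. ] g 46.8
shift [-198.6 -361.1    3. ] turn z rad -0.0
```

```bash
python3 - <<'E'
from h import *
im=snap('top','t14'); measure(im)
E
python3 -m handwheel '[[[-12,-22,0,0,0,0,50],[-26,-48,0,0,0,0,50],[-26,-48,0,0,0,0,50],[-26,-48,0,0,0,0,50],[-26,-48,0,0,0,0,50],[-26,-48,0,0,0,0,50],[-26,-48,0,0,0,0,50],[-20,-34,0,0,0,0,50],[-11,-17,0,0,0,0,50],[0,0,0,0,0,0,50],[0,0,0,0,0,0,50]]]';python3 - <<'E'
from h import *
im=snap('top','t15'); tray(im,'top'); trayhats(im,'top')
to((468.2,399,199.5,-5)); snap('scene','s15');  im=cv2.imread('pics/s15.png')[130:280,200:450]; cv2.imwrite('pics/s15z.png',cv2.resize(im,None,fx=3,fy=3,interpolation=cv2.INTER_CUBIC))
E
```

```text
big 2615 [166. 110.] [829.8414917  375.67443848] [193.11659240722656, 331.24395751953125] 36.778133
big 1887 [485. 110.] [ 851.92193604 -525.49780273] [112.21632385253906, 308.68206787109375] 100.15635
big 1748 [380. 138.] [ 771.22680664 -224.33961487] [54.399288177490234, 267.8110656738281] 104.51169
blob 548 (475.8, 185.1) [31 29] sat 115.0 mn 119.5 z8 [ 639.7 -488.4] z34 [ 632.9 -477.7]
big 10969 [ 35. 281.] [373.49926758 724.34301758] [305.5363464355469, 646.1025390625] 161.12848
blob 391 (144.1, 204.0) [23 23] sat 12.0 mn 240.0 z8 [573.8 431. ] z34 [568.4 422.5]
blob 391 (180.3, 214.7) [23 22] sat 12.0 mn 239.0 z8 [544.8 328.6] z34 [539.9 322.3]
blob 389 (153.1, 242.6) [23 22] sat 12.0 mn 228.0 z8 [466.4 398.9] z34 [463.2 391.1]
big 2445 [425. 256.] [ 439.85040283 -335.93539429] [103.54158020019531, 176.2365264892578] 79.24551
t: 28.35
position: [0.4693, 0.3966, 0.3021]
tool_rot: [180.0, -0.1, -5.2]
force: [-0.3, -1.0, 0.2]
grip_width: 0.574
top tray 799 [632.29882812 -10.44607544] [85.729248046875, 264.3865051269531] 84.7114
top hat 257 [22 21] (291.6, 183.8) world [635.1  22.7] tray [ 0.3 32.5]
top hat 287 [22 21] (314.8, 185.8) world [630.2 -41.6] tray [  1.  -31.9]
top hat 282 [22 22] (336.4, 188.6) world [ 623.  -101.3] tray [ -1.  -92.1]
top hat 81 [55  7] (318.8, 198.9) world [593.4 -52.6] tray [-34.7 -46.1]
now [469.4 396.5 302.1] [ 1.7998e+02 -4.0000e-02 -5.2000e+00] t 28.4 F [ 0.6 -0.3 -0.1] g 49.9
shift [ -1.4  -2.4 102.6] turn z rad -0.004
```

View pics/s15z.png

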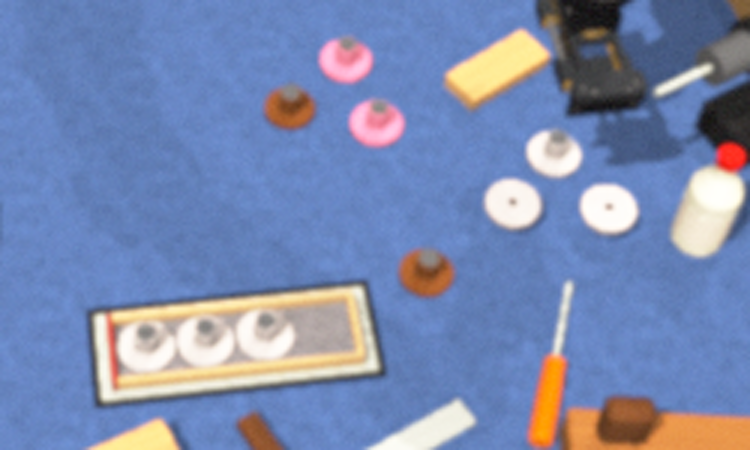

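```bash
python3 - <<'E'
from h import *
for (a,b) in [((105,206),(419,161)),((82,213),(440,154))]:
    for z in (0,.03,.06,.09,.12): print(z,cast(vision.get_calibration('top'),*a,z)[:2].round(3),cast(vision.get_calibration('scene'),*b,z)[:2].round(3))
E
```

```text
0 [0.568 0.543] [0.408 0.552]
0.03 [0.562 0.53 ] [0.429 0.536]
0.06 [0.556 0.518] [0.451 0.521]
0.09 [0.55  0.505] [0.473 0.505]
0.12 [0.544 0.493] [0.495 0.489]
0 [0.547 0.605] [0.393 0.637]
0.03 [0.542 0.591] [0.415 0.619]
0.06 [0.536 0.577] [0.437 0.602]
0.09 [0.531 0.564] [0.459 0.585]
0.12 [0.525 0.55 ] [0.481 0.567]
```

```bash
python3 - <<'E'
import cv2
a=cv2.imread('pics/top0.png')[160:260,60:220]; cv2.imwrite('pics/dz.png',cv2.resize(a,None,fx=4,fy=4,interpolation=cv2.INTER_CUBIC))
E
```

```text
(no output)
```

View pics/dz.png

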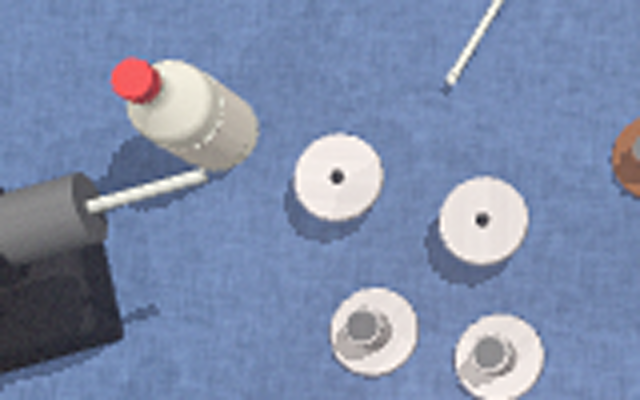

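```bash
python3 -m handwheel '[[[-1,-2,30,0,0,0,50],[0,0,40,0,0,0,50],[0,0,22,0,0,0,50],[0,0,10,0,0,0,50],[0,0,0,0,0,0,50],[0,0,0,0,0,0,50]]]'; python3 - <<'E'
from h import *
to((468.2,399,199.5,-5))
E
```

```text
t: 29.2
position: [0.4678, 0.4013, 0.2011]
tool_rot: [-179.9, -0.1, -5.0]
force: [1.3, -0.5, 0.4]
grip_width: 0.571
now [467.8 401.3 201.1] [-1.799e+02 -8.000e-02 -5.000e+00] t 29.2 F [ 1.3 -0.5  0.4] g 49.7
shift [0.6 2.2 1.6] turn z rad 0.0
```

```bash
python3 -m handwheel '[[[0,2,1,0,0,0,50],[0,0,0,0,0,0,20],[0,0,0,0,0,0,10],[0,0,0,0,0,0,10],[0,0,0,0,0,0,10],[0,0,-30,0,0,0,10],[0,0,-45,0,0,0,10],[0,0,0,0,0,0,10]]]'; python3 -c "
from h import *
to((640.2,83.9,275,-5))"
```

```text
t: 30.2
position: [0.4684, 0.3995, 0.2772]
tool_rot: [-179.7, -0.2, -5.0]
force: [1.1, -0.1, -1.3]
grip_width: 0.291
now [468.4 399.5 277.2] [-179.71   -0.23   -4.99] t 30.2 F [ 1.1 -0.1 -1.3] g 25.3
shift [198.6 299.5   2.2] turn z rad 0.0
```

```bash
python3 -m handwheel '[[[15,22,0,0,0,0,10],[33,50,0,0,0,0,10],[33,50,0,0,0,0,10],[33,50,0,0,0,0,10],[33,50,0,0,0,0,10],[30,45,0,0,0,0,10],[21,32,0,0,0,0,10],[0,0,0,0,0,0,10],[0,0,20,0,0,0,10],[0,0,15,0,0,0,10],[0,0,0,0,0,0,10],[0,0,0,0,0,0,10]]]'; python3 -c "
from h import *
to((640.2,83.9,206.5,-5))"
```

```text
t: 31.7
position: [0.6381, 0.0847, 0.2387]
tool_rot: [180.0, -0.0, -4.9]
force: [0.4, 0.8, -1.2]
grip_width: 0.293
now [638.1  84.7 238.7] [180.    -0.    -4.92] t 31.7 F [ 0.4  0.8 -1.2] g 25.5
shift [ 2.1  0.7 32.2] turn z rad 0.001
```

```bash
python3 -m handwheel '[[[2,1,15,0,0,0,10],[0,0,9,0,0,0,10],[0,0,6,0,0,0,10],[0,0,0,0,0,0,10],[0,0,0,0,0,0,10]]]'; python3 -c "
from h import *
to((640.2,83.9,206.5,-5))"
```

```text
t: 32.33
position: [0.6403, 0.0827, 0.209]
tool_rot: [-180.0, -0.0, -5.0]
force: [-0.1, -0.3, -1.0]
grip_width: 0.29
now [640.3  82.7 209. ] [-1.7999e+02 -3.0000e-02 -4.9900e+00] t 32.33 F [-0.1 -0.3 -1. ] g 25.2
shift [-0.2 -1.2  2.5] turn z rad 0.0
```

```bash
python3 -m handwheel '[[[0,-1,2,0,0,0,10],[0,0,0,0,0,0,10],[0,0,0,0,0,0,36],[0,0,0,0,0,0,36],[0,0,0,0,0,0,36],[0,0,-10,0,0,0,36],[0,0,-40,0,0,0,45],[0,0,-45,0,0,0,60]]]'; python3 -c "
from h import *
im=snap('top','t16'); measure(im)
to((541.8,322.2,300,-5))"
```

```text
t: 33.33
position: [0.64, 0.0838, 0.303]
tool_rot: [180.0, 0.0, -5.0]
force: [0.6, -0.1, 0.9]
grip_width: 0.552
big 2613 [166. 110.] [829.8414917  375.67443848] [193.11659240722656, 331.24395751953125] 36.778133
big 1886 [485. 110.] [ 851.92193604 -525.49780273] [112.21632385253906, 308.68206787109375] 100.15635
big 1748 [380. 138.] [ 771.22680664 -224.33961487] [54.399288177490234, 267.8110656738281] 104.51169
blob 548 (475.8, 185.1) [31 29] sat 115.0 mn 120.5 z8 [ 639.7 -488.4] z34 [ 632.9 -477.7]
big 10967 [ 35. 281.] [373.49926758 724.34301758] [305.5363464355469, 646.1025390625] 161.12848
blob 391 (144.1, 204.0) [23 23] sat 11.0 mn 241.0 z8 [573.8 431. ] z34 [568.4 422.5]
blob 389 (180.4, 214.7) [22 22] sat 13.0 mn 194.0 z8 [544.8 328.4] z34 [539.9 322. ]
big 2446 [425. 256.] [ 439.80130005 -335.92608643] [103.64127349853516, 176.23655700683594] 79.24559
blob 409 (253.9, 291.8) [23 23] sat 115.0 mn 96.0 z8 [337.8 119.7] z34 [337.2 117.7]
now [642.2  83.  309.9] [-179.86   -0.5    -5.02] t 33.38 F [ 3.5 -0.2  3.1] g 51.7
shift [-120.9 -229.5    9.9] turn z rad -0.0
```

```bash
python3 -m handwheel '[[[-15,-30,0,0,0,0,84],[-25,-48,0,0,0,0,84],[-25,-48,0,0,0,0,84],[-25,-48,0,0,0,0,84],[-20,-38,0,0,0,0,84],[-10,-18,0,0,0,0,84],[0,0,10,0,0,0,84],[0,0,0,0,0,0,84],[0,0,0,0,0,0,84]]]'; python3 -c "
from h import *
im=snap('top','t17'); tray(im,'top'); trayhats(im,'top')
a=cv2.imread('pics/t17.png')[150:300,110:375]; cv2.imwrite('pics/t17z.png',cv2.resize(a,None,fx=3,fy=3,interpolation=cv2.INTER_CUBIC))
to((541.8,322.2,194,-5))"
```

```text
t: 34.5
position: [0.5417, 0.3208, 0.2919]
tool_rot: [180.0, -0.0, -5.2]
force: [-0.1, 0.4, 0.9]
grip_width: 0.965
top tray 799 [632.29882812 -10.44607544] [85.729248046875, 264.3865051269531] 84.7114
top hat 281 [23 21] (268.8, 181.4) world [641.2  86.3] tray [ 0.8 96.4]
top hat 236 [22 21] (291.6, 183.9) world [635.   22.9] tray [ 0.2 32.7]
top hat 258 [22 21] (314.8, 185.8) world [630.2 -41.6] tray [  1. -32.]
top hat 285 [22 22] (336.4, 188.5) world [ 623.5 -101.3] tray [ -0.5 -92. ]
now [541.6 321.3 292. ] [ 1.7998e+02 -3.0000e-02 -5.1800e+00] t 34.55 F [0.  0.2 1.5] g 84.1
shift [ 0.1 -1.  98. ] turn z rad -0.003
```

View pics/t17z.png

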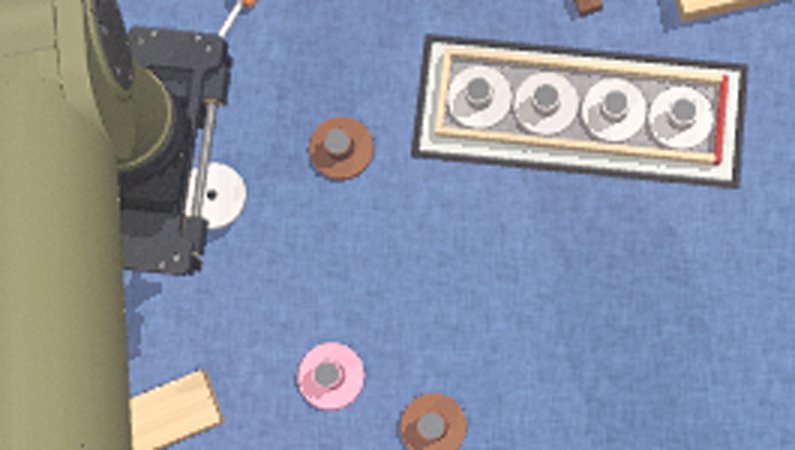

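```bash
python3 -m handwheel '[[[0,-1,30,0,0,0,84],[0,0,35,0,0,0,84],[0,0,20,0,0,0,84],[0,0,10,0,0,0,84],[0,0,0,0,0,0,84],[0,0,0,0,0,0,84]]]'; python3 - <<'E'
from h import *
to((541.8,322.2,194,-5)); im=snap('scene','s18');  im=cv2.imread('pics/s18.png')[140:240,310:450]; cv2.imwrite('pics/s18z.png',cv2.resize(im,None,fx=5,fy=5,interpolation=cv2.INTER_CUBIC))
E
```

```text
t: 35.3
position: [0.5414, 0.3245, 0.198]
tool_rot: [-179.9, -0.1, -5.0]
force: [-0.2, -0.1, 0.4]
grip_width: 0.967
now [541.4 324.5 198. ] [-1.7993e+02 -9.0000e-02 -4.9900e+00] t 35.3 F [-0.2 -0.1  0.4] g 84.1
shift [0.6 2.2 4. ] turn z rad 0.0
```

View pics/s18z.png

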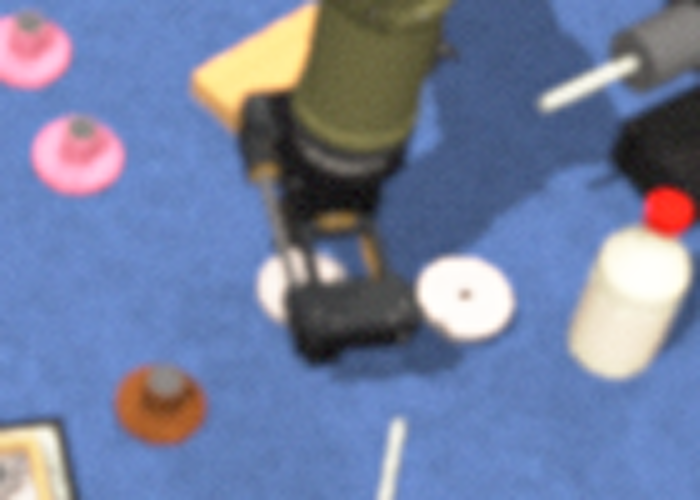

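```bash
python3 -m handwheel '[[[0,2,4,0,0,0,84],[0,0,0,0,0,0,84],[0,0,0,0,0,0,60],[0,0,0,0,0,0,50],[0,0,0,0,0,0,50],[0,0,0,0,0,0,50]]]' 15; python3 -m handwheel '[[[0,0,-30,0,0,0,50],[0,0,-55,0,0,0,50],[0,0,0,0,0,0,50]]]'; python3 - <<'E'
from h import *
to((632,-10,275,-5)); im=snap('scene','s19');  im=cv2.imread('pics/s19.png')[140:240,310:450]; cv2.imwrite('pics/s19z.png',cv2.resize(im,None,fx=5,fy=5,interpolation=cv2.INTER_CUBIC))
im=snap('top','t19'); im=cv2.imread('pics/t19.png')[150:300,110:310]; cv2.imwrite('pics/t19z.png',cv2.resize(im,None,fx=4,fy=4,interpolation=cv2.INTER_CUBIC))
E
```

```text
t: 36.1
position: [0.5406, 0.3224, 0.1928]
tool_rot: [-180.0, -0.0, -5.0]
force: [-0.7, -0.4, 0.1]
grip_width: 0.674
t: 36.48
position: [0.5424, 0.3225, 0.2821]
tool_rot: [-179.7, -0.3, -5.0]
force: [-0.1, -0.1, -1.1]
grip_width: 0.673
now [542.4 322.5 282.1] [-179.71   -0.35   -5.  ] t 36.48 F [-0.1 -0.1 -1.1] g 58.6
shift [118.2 323.4   7.1] turn z rad -0.0
```

View pics/s19z.png

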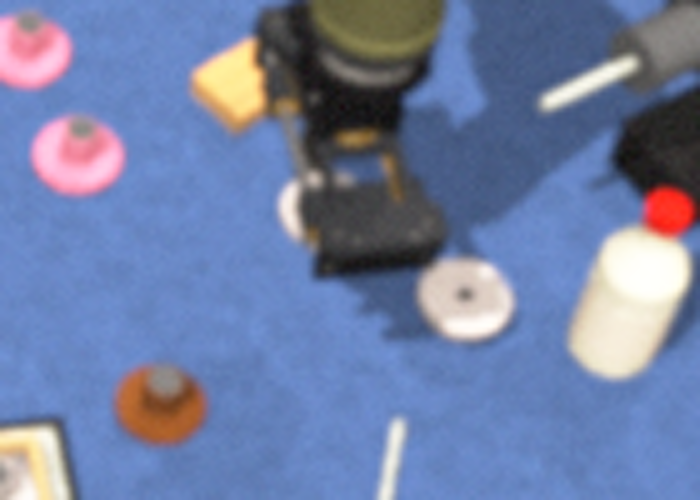

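View pics/t19z.png

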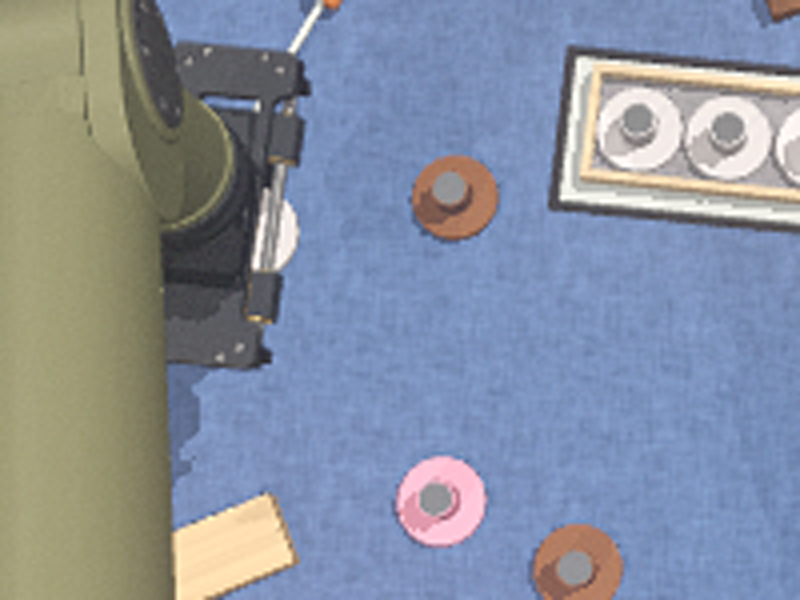

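```bash
cat >> h.py <<'E'
def crowns(im,cam,z=.040):
    cal=vision.get_calibration(cam); g=cv2.cvtColor(im,cv2.COLOR_RGB2GRAY).astype(np.uint8)
    s=4; G=cv2.resize(g,None,fx=s,fy=s,interpolation=cv2.INTER_CUBIC)
    for y in (-92,-32,32,95):
        x=0; P=((TC[0]+y*np.cos(TY))/1000,(TC[1]+y*np.sin(TY))/1000,z); u,v=proj(cal,P)
        r=36; U,V=int((u+.5)*s),int((v+.5)*s); W=G[V-r:V+r,U-r:U+r]
        best=[c for c in comps(W<135,150,1200)]
        for A,c,bb,m in best:
            uu,vv=(c[0]+U-r+.5)/s-.5,(c[1]+V-r+.5)/s-.5; p=1000*cast(cal,uu,vv,z); print(cam,y,A,bb[2:],(uu.round(1),vv.round(1)),p[:2].round(1),'tray',intray(p))
E
python3 - <<'E'
from h import *
crowns(cv2.imread('pics/t17.png')[...,::-1].copy(),'top'); 
im=cv2.imread('pics/s19.png')[...,::-1].copy(); crowns(im,'scene')
E
```

```text
scene -92 190 [59  6] (np.float64(244.1), np.float64(231.8)) [ 590.7 -108. ] tray [ -32.6 -101.5]
scene -32 202 [57  6] (np.float64(263.4), np.float64(229.8)) [596.3 -47.4] tray [-32.3 -40.7]
scene 32 224 [59  7] (np.float64(284.1), np.float64(227.6)) [601.9  17.9] tray [-32.3  24.8]
scene 95 200 [54  7] (np.float64(303.3), np.float64(225.3)) [606.6  79.1] tray [-33.   86.3]
```

```bash
python3 - <<'E'
from h import *
im=cv2.imread('pics/t17.png')[...,::-1].copy(); cal=vision.get_calibration('top')
g=cv2.cvtColor(im,cv2.COLOR_RGB2GRAY)
for thr in (130,145):
  L=[k for k in comps((g<thr),15,120) if 255<k[1][0]<350 and 170<k[1][1]<200]
  for A,c,bb,m in L: p=1000*cast(cal,*c,.04); print(thr,A,c.round(1),bb[2:],p[:2].round(1),intray(p))
print(g[176:192,330:346])
E
```

```text
130 60 [349.2 190. ] [ 6 29] [ 613.2 -133.4] [  -8.  -124.8]
145 29 [268.6 179.5] [7 6] [639.7  85.5] [-0.6 95.5]
145 27 [290.4 184.2] [ 8 10] [627.2  25.9] [-7.9 35.1]
145 18 [282.7 190.6] [ 8 10] [609.1  46.6] [-27.7  54.1]
145 22 [304.6 191.1] [ 8 13] [608.4 -12.7] [-23.2  -5.1]
145 16 [326.7 194.6] [6 9] [599.5 -72.4] [-26.9 -65.3]
[[148 134 147 149 146 129 140 151 143 143 150 151 152 175 176 201]
 [143 142 184 132 136 133 137 137 139 155 152 136 144 147 146 137]
 [187 183 188 182 169 171 140 188 166 122 134 136 138 142 141 146]
 [183 177 139 218 250 251 250 253 250 233 224 134 174 185 183 143]
 [203 215 250 249 250 248 250 251 250 246 247 245 211 175 181 193]
 [249 248 250 247 247 247 251 244 241 244 246 247 244 227 180 184]
 [247 248 250 246 249 252 250 227 230 248 248 247 246 243 248 145]
 [247 247 247 249 250 210 167 158 163 197 236 214 246 241 244 248]
 [247 247 246 221 213 155 145 150 146 154 164 218 245 241 241 248]
 [246 248 248 206 183 147 153 153 153 151 147 166 250 242 241 254]
 [247 248 250 222 150 152 150 153 150 153 151 157 251 242 241 251]
 [250 198 198 205 147 149 154 153 154 152 148 156 250 241 250 253]
 [200 193 156 194 212 148 151 151 152 148 152 185 246 247 251 252]
 [194 195 169 146 217 176 148 152 153 149 152 228 251 250 251 252]
 [195 194 162 133 149 209 210 184 185 219 228 175 250 250 251 252]
 [195 196 196 121 135 150 173 170 168 142 153 222 248 250 251 253]]
```

```bash
cat >> h.py <<'E'
def crowns2(im,z=.040):
    cal=vision.get_calibration('top'); g=cv2.cvtColor(im,cv2.COLOR_RGB2GRAY)
    s=4; G=cv2.resize(g,None,fx=s,fy=s,interpolation=cv2.INTER_LINEAR)
    m=cv2.morphologyEx(((G>136)&(G<168)).astype(np.uint8),cv2.MORPH_OPEN,cv2.getStructuringElement(cv2.MORPH_ELLIPSE,(17,17)))
    for A,c,bb,_ in comps(m>0,300,2500):
        u,v=(c+.5)/s-.5; p=1000*cast(cal,u,v,z); t=intray(p)
        if abs(t[0])<20 and abs(t[1])<115: print('crown',A,bb[2:],(round(u,1),round(v,1)),p[:2].round(1),'tray',t)
E
python3 - <<'E'
from h import *
crowns2(cv2.imread('pics/t17.png')[...,::-1].copy())
E
```

```text
crown 610 [27 28] (np.float64(268.9), np.float64(179.3)) [640.1  84.7] tray [-0.1 94.7]
crown 612 [30 28] (np.float64(291.5), np.float64(181.5)) [634.8  23. ] tray [-0.  32.9]
crown 579 [27 27] (np.float64(314.8), np.float64(183.7)) [629.4 -40.2] tray [  0.  -30.6]
crown 564 [28 27] (np.float64(337.5), np.float64(186.3)) [ 623.1 -101.7] tray [ -0.8 -92.4]
```

```bash
python3 -c "
from h import *
to((626.3,-71,280,-5))"
```

```text
now [540.4 322.4 277.9] [-179.95    0.     -4.98] t 36.58 F [-0.2  0.2 -1.7] g 58.8
shift [119.7 384.5  -2.1] turn z rad 0.0
```

```bash
python3 -m handwheel '[[[8,25,0,0,0,0,50],[15,48,0,0,0,0,50],[15,48,0,0,0,0,50],[15,48,0,0,0,0,50],[15,48,0,0,0,0,50],[15,48,0,0,0,0,50],[14,46,0,0,0,0,50],[13,40,0,0,0,0,50],[10,33,0,0,0,0,50],[0,0,0,0,0,0,50],[0,0,0,0,0,0,50],[0,0,0,0,0,0,50]]]'; python3 -m handwheel '[[[0,0,0,0,0,0,50]]]'; python3 -c "
from h import *
to((626.3,-71,245,-5)); snap('scene','s20'); im=cv2.imread('pics/s20.png')[190:290,210:350]; cv2.imwrite('pics/s20z.png',cv2.resize(im,None,fx=5,fy=5,interpolation=cv2.INTER_CUBIC))"
```

```text
t: 38.08
position: [0.6267, -0.0687, 0.2769]
tool_rot: [-180.0, 0.1, -4.8]
force: [-0.7, -0.3, -1.2]
grip_width: 0.675
t: 38.2
position: [0.6268, -0.0691, 0.2775]
tool_rot: [-180.0, 0.0, -4.9]
force: [-0.9, -0.1, -1.5]
grip_width: 0.675
now [626.8 -69.1 277.5] [-1.7997e+02  3.0000e-02 -4.8600e+00] t 38.2 F [-0.9 -0.1 -1.5] g 58.7
shift [-0.3  1.9 32.5] turn z rad 0.002
```

View pics/s20z.png

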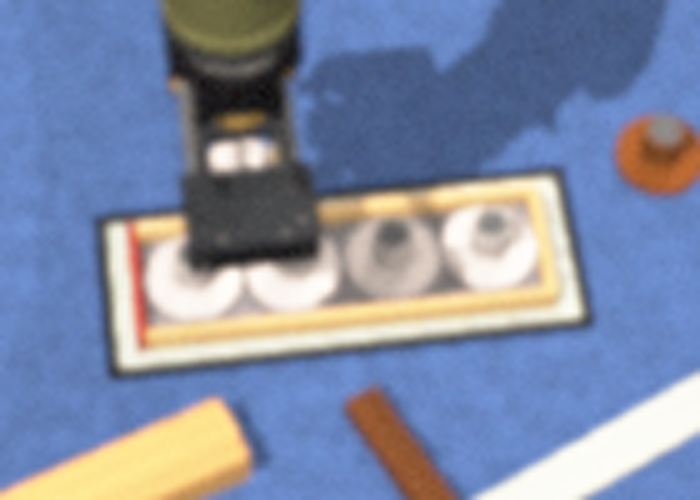

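```bash
python3 -m handwheel '[[[0,0,15,0,0,0,50],[0,0,11,0,0,0,50],[0,0,0,0,0,0,50],[0,0,0,0,0,0,50]]]'; python3 -m handwheel '[[[0,0,0,0,0,0,50]]]'; python3 -c "
from h import *
to((626.3,-71,208,-5))"
```

```text
t: 38.75
position: [0.6268, -0.0708, 0.2517]
tool_rot: [180.0, -0.0, -5.0]
force: [0.6, 0.4, -1.7]
grip_width: 0.677
t: 38.88
position: [0.6269, -0.0708, 0.2522]
tool_rot: [-180.0, -0.0, -5.0]
force: [0.2, 0.1, -0.9]
grip_width: 0.677
now [626.9 -70.8 252.2] [-1.80e+02 -4.00e-02 -4.99e+00] t 38.88 F [ 0.2  0.1 -0.9] g 58.9
shift [-0.6  0.3 44.2] turn z rad 0.0
```

```bash
python3 -m handwheel '[[[0,0,12,0,0,0,50],[0,0,10,0,0,0,50],[0,0,8,0,0,0,50],[0,0,0,0,0,0,50]]]'; python3 -m handwheel '[[[0,0,6,0,0,0,50],[0,0,4,0,0,0,50],[0,0,0,0,0,0,50],[0,0,0,0,0,0,50]]]'; python3 -c "
from h import *
to((626.3,-71,208,-5)); snap('scene','s21'); im=cv2.imread('pics/s21.png')[190:290,210:350]; cv2.imwrite('pics/s21z.png',cv2.resize(im,None,fx=5,fy=5,interpolation=cv2.INTER_CUBIC))"
```

```text
t: 39.38
position: [0.6264, -0.0705, 0.2207]
tool_rot: [180.0, 0.1, -5.0]
force: [0.2, 0.0, -0.1]
grip_width: 0.673
t: 39.88
position: [0.6268, -0.0706, 0.2119]
tool_rot: [-180.0, -0.0, -5.0]
force: [-0.0, 0.8, -0.8]
grip_width: 0.674
now [626.8 -70.6 211.9] [-1.80e+02 -2.00e-02 -4.98e+00] t 39.88 F [-0.   0.8 -0.8] g 58.7
shift [-0.5  0.4  3.9] turn z rad 0.0
```

View pics/s21z.png

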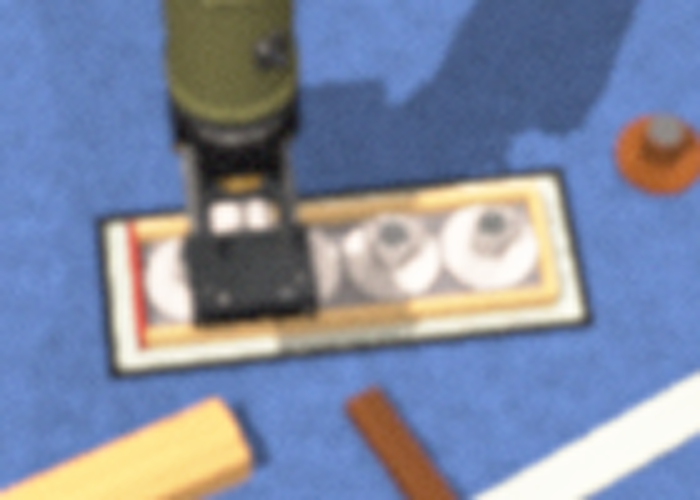

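No contact force; 5 mm to go. Lower on, then release.

```bash
python3 -m handwheel '[[[0,0,3,0,0,0,50],[0,0,2,0,0,0,50],[0,0,0,0,0,0,50]]]'; python3 -m handwheel '[[[0,0,0,0,0,0,68],[0,0,0,0,0,0,68],[0,0,0,0,0,0,68],[0,0,-10,0,0,0,70],[0,0,-30,0,0,0,75],[0,0,-50,0,0,0,84]]]'; python3 -c "
from h import *
to((568,416,300,-5))
a=cv2.imread('pics/top0.png')
"
```

```text
t: 40.3
position: [0.6268, -0.0706, 0.2068]
tool_rot: [-180.0, -0.0, -5.0]
force: [-0.9, -0.3, 1.2]
grip_width: 0.673
t: 41.05
position: [0.6262, -0.0703, 0.2969]
tool_rot: [180.0, 0.2, -5.0]
force: [0.6, 0.9, 0.4]
grip_width: 0.9
now [626.2 -70.3 296.9] [ 1.7998e+02  1.6000e-01 -4.9900e+00] t 41.05 F [0.6 0.9 0.4] g 78.3
shift [-100.3 -479.4   -3.1] turn z rad 0.0
```

```bash
python3 - <<'E'
from h import *
T,S=vision.get_calibration('top'),vision.get_calibration('scene')
for z in (.08,.1,.12,.14): print('cap',z,cast(T,93.5,180,z)[:2].round(3),cast(S,443,183,z)[:2].round(3))
print(cast(T,117,195,.0),cast(S,433.5,209,0))
for z in (.14,.16,.18,.2): print('bit',z,cast(T,110.5,203.5,z)[:2].round(3),cast(S,418.5,161,z)[:2].round(3))
E
python3 -m handwheel '[[[-10,-44,0,0,0,0,84],[-10,-48,0,0,0,0,84],[-10,-48,0,0,0,0,84],[-10,-48,0,0,0,0,84],[-10,-48,0,0,0,0,84],[-10,-48,0,0,0,0,84],[-10,-48,0,0,0,0,84],[-10,-48,0,0,0,0,84],[-7,-30,0,0,0,0,84],[0,0,0,0,0,0,84],[0,0,0,0,0,0,84],[0,0,0,0,0,0,84]]]';python3 - <<'E'
from h import *
im=snap('top','t22'); tray(im,'top'); crowns2(im); trayhats(im,'top',.048)
a=cv2.imread('pics/t22.png')[150:230,90:370]; cv2.imwrite('pics/t22z.png',cv2.resize(a,None,fx=2.8,fy=2.8,interpolation=cv2.INTER_CUBIC))
snap('scene','s22'); im=cv2.imread('pics/s22.png')[130:270,220:470]; cv2.imwrite('pics/s22z.png',cv2.resize(im,None,fx=3.2,fy=3.2,interpolation=cv2.INTER_CUBIC))
to((570,416,193,-5))
E
```

```text
cap 0.08 [0.622 0.546] [0.569 0.553]
cap 0.1 [0.616 0.537] [0.582 0.542]
cap 0.12 [0.611 0.528] [0.595 0.531]
cap 0.14 [0.606 0.519] [0.608 0.52 ]
[0.60012346 0.51157179 0.        ] [0.61138278 0.52448039 0.        ]
bit 0.14 [0.546 0.472] [0.509 0.478]
bit 0.16 [0.542 0.464] [0.523 0.467]
bit 0.18 [0.538 0.456] [0.538 0.457]
bit 0.2 [0.534 0.448] [0.552 0.447]
t: 42.55
position: [0.5764, 0.3434, 0.2973]
tool_rot: [180.0, -0.0, -5.1]
force: [-0.3, -0.2, 0.4]
grip_width: 0.963
top tray 782 [632.29882812 -10.44607544] [85.729248046875, 264.3865051269531] 84.7114
crown 606 [27 28] (np.float64(268.9), np.float64(179.3)) [640.1  84.7] tray [-0.2 94.8]
crown 609 [30 28] (np.float64(291.5), np.float64(181.5)) [634.8  23.1] tray [-0.1 32.9]
top hat 259 [23 21] (269.0, 181.6) world [631.7  84.1] tray [-8.5 93.4]
top hat 235 [22 21] (291.6, 183.9) world [626.2  22.7] tray [-8.6 31.7]
top hat 692 [44 26] (325.7, 186.7) world [619.4 -69.1] tray [ -7.3 -60.3]
now [576.2 343.9 297.1] [-1.7999e+02 -2.0000e-02 -5.1200e+00] t 42.65 F [-0.3 -0.1  1.1] g 83.8
shift [-12.6 -71.3 104.1] turn z rad -0.002
```

View pics/t22z.png

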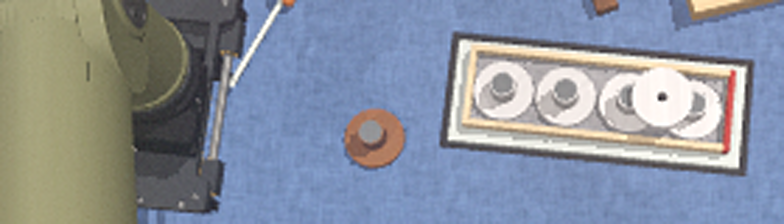

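View pics/s22z.png

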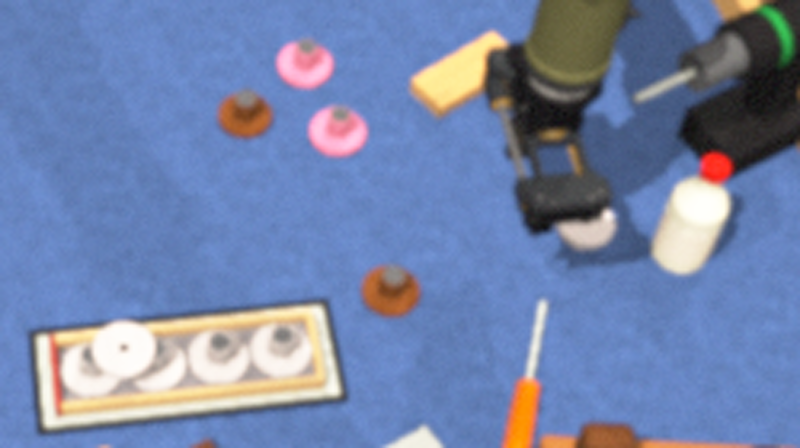

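```bash
python3 -m handwheel '[[[0,0,0,0,0,-0.145,84],[0,0,0,0,0,-0.145,84],[0,0,0,0,0,-0.145,84],[0,0,0,0,0,0,84]]]';python3 - <<'E'
from h import *
im=snap('top','t23'); measure(im)
im=snap('scene','s23'); measure(im,'scene')
to((572,417,193,20))
E
```

```text
t: 43.15
position: [0.576, 0.3446, 0.2971]
tool_rot: [-180.0, -0.0, 19.8]
force: [0.3, 0.8, -0.9]
grip_width: 0.966
plate? 2725 [302. 187.] [631.87609863  -9.20552063] [104.31802368164062, 290.296875] 85.11594
big 2623 [166. 110.] [829.8414917  375.67443848] [193.11659240722656, 331.24395751953125] 36.778133
big 1884 [485. 110.] [ 851.92193604 -525.49780273] [112.21632385253906, 308.68206787109375] 100.15635
big 1749 [380. 138.] [ 771.22680664 -224.33961487] [54.399288177490234, 267.8110656738281] 104.51169
big 4515 [303. 187.] [627.16625977  -8.7008667 ] [117.81962585449219, 300.9473571777344] 85.12481
blob 548 (475.8, 185.1) [31 29] sat 116.0 mn 118.5 z8 [ 639.7 -488.4] z34 [ 632.9 -477.7]
blob 370 (223.3, 198.9) [22 21] sat 109.0 mn 95.0 z8 [591.  211.5] z34 [585.2 207.6]
big 2444 [425. 256.] [ 439.85040283 -335.93539429] [103.54158020019531, 176.2365264892578] 79.24551
blob 411 (219.8, 275.0) [23 23] sat 57.0 mn 190.0 z8 [381.2 212.8] z34 [379.7 208.8]
blob 408 (253.9, 291.9) [23 23] sat 109.0 mn 100.0 z8 [337.7 119.7] z34 [337.2 117.7]
blob 427 (222.3, 312.9) [24 23] sat 56.0 mn
[... 710 characters left out ...]
.7, 220.5) [19 16] sat 161.5 mn 59.5 z8 [595.6 211.7] z34 [611.1 204.4]
big 3003 [277. 244.] [641.7635498  -10.99981689] [116.06682586669922, 297.12335205078125] 84.82067
big 2545 [421. 276.] [828.10949707 379.46633911] [202.71820068359375, 309.5990905761719] 40.88138
blob 436 (125.9, 267.3) [26 28] sat 239.0 mn 13.0 z8 [ 620.3 -482.7] z34 [ 635.4 -477.3]
big 1736 [216. 295.] [ 772.50128174 -221.85353088] [61.39703369140625, 268.68255615234375] 104.42827
big 1884 [112. 343.] [ 848.37792969 -526.09753418] [116.34011840820312, 303.2902526855469] 100.083206
now [575.9 344.9 296.9] [-1.7998e+02 -1.0000e-02  1.9740e+01] t 43.25 F [ 0.4 -0.  -0.8] g 83.9
shift [ 20.7 -69.2 103.9] turn z rad -0.005
```

```bash
python3 -m handwheel '[[[8,-25,0,0,0,0,84],[8,-25,0,0,0,0,84],[4,-18,0,0,0,0,84],[0,0,0,0,0,0,84],[0,0,0,0,0,0,84],[0,0,0,0,0,0,84]]]';python3 - <<'E'
from h import *
to((572,417,193,20))
snap('scene','s24'); im=cv2.imread('pics/s24.png')[130:240,340:490]; cv2.imwrite('pics/s24z.png',cv2.resize(im,None,fx=5,fy=5,interpolation=cv2.INTER_CUBIC))
E
```

```text
t: 44.0
position: [0.5719, 0.4147, 0.297]
tool_rot: [180.0, -0.0, 19.8]
force: [0.4, 0.3, 0.8]
grip_width: 0.962
now [571.9 414.7 297. ] [ 1.7997e+02 -1.0000e-02  1.9810e+01] t 44.0 F [0.4 0.3 0.8] g 83.7
shift [  0.9  -2.1 104. ] turn z rad -0.003
```

View pics/s24z.png

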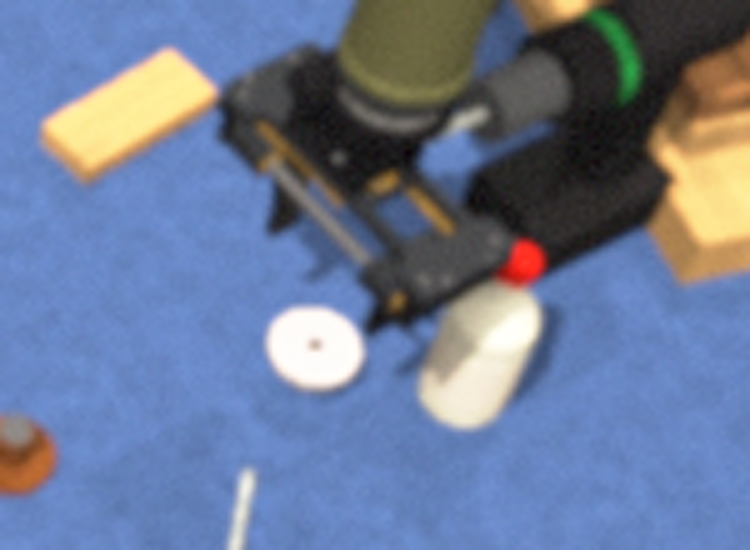

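```bash
python3 -m handwheel '[[[0,0,25,0,0,0,84],[0,0,25,0,0,0,84],[0,0,20,0,0,0,84],[0,0,0,0,0,0,84]]]'; python3 -m handwheel '[[[0,0,20,0,0,0,84],[0,0,8,0,0,0,84],[0,0,0,0,0,0,84],[0,0,0,0,0,0,84]]]';python3 - <<'E'
from h import *
to((572,417,193,20))
snap('scene','s25'); im=cv2.imread('pics/s25.png')[130:240,340:490]; cv2.imwrite('pics/s25z.png',cv2.resize(im,None,fx=5,fy=5,interpolation=cv2.INTER_CUBIC))
E
```

```text
t: 44.55
position: [0.5708, 0.4156, 0.225]
tool_rot: [179.9, 0.2, 19.9]
force: [0.6, 0.5, 0.8]
grip_width: 0.967
t: 45.05
position: [0.5716, 0.4162, 0.1993]
tool_rot: [-180.0, -0.1, 19.9]
force: [-1.2, 0.4, 0.8]
grip_width: 0.963
now [571.6 416.2 199.3] [-1.7999e+02 -5.0000e-02  1.9940e+01] t 45.05 F [-1.2  0.4  0.8] g 83.8
shift [ 0.7 -0.6  6.3] turn z rad -0.001
```

View pics/s25z.png

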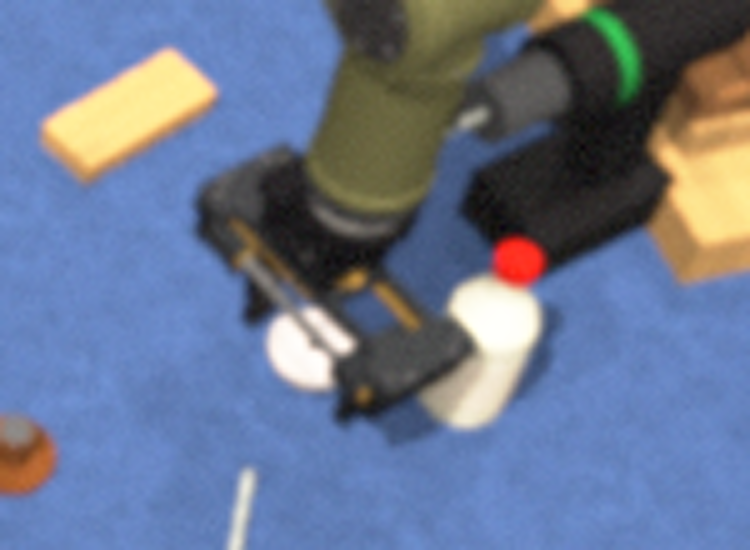

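```bash
python3 -m handwheel '[[[0,0,6,0,0,0,84],[0,0,0,0,0,0,84],[0,0,0,0,0,0,60],[0,0,0,0,0,0,50],[0,0,0,0,0,0,50],[0,0,0,0,0,0,50]]]' 20; python3 -m handwheel '[[[0,0,-25,0,0,0,50],[0,0,-40,0,0,0,50],[0,0,-25,0,0,0,50],[0,0,0,0,0,0,50]]]'; python3 - <<'E'
from h import *
to((550,340,285,-5)); im=snap('scene','s26');  im=cv2.imread('pics/s26.png')[130:240,340:490]; cv2.imwrite('pics/s26z.png',cv2.resize(im,None,fx=5,fy=5,interpolation=cv2.INTER_CUBIC))
E
```

```text
t: 45.85
position: [0.5714, 0.4162, 0.1929]
tool_rot: [-180.0, -0.0, 19.9]
force: [0.6, -1.1, 0.2]
grip_width: 0.67
t: 46.35
position: [0.5724, 0.4163, 0.2869]
tool_rot: [-179.9, -0.3, 19.9]
force: [0.5, -0.3, -1.3]
grip_width: 0.673
now [572.4 416.3 286.9] [-179.88   -0.33   19.93] t 46.35 F [ 0.5 -0.3 -1.3] g 58.5
shift [-47.   64.1   1.9] turn z rad 0.435
```

View pics/s26z.png

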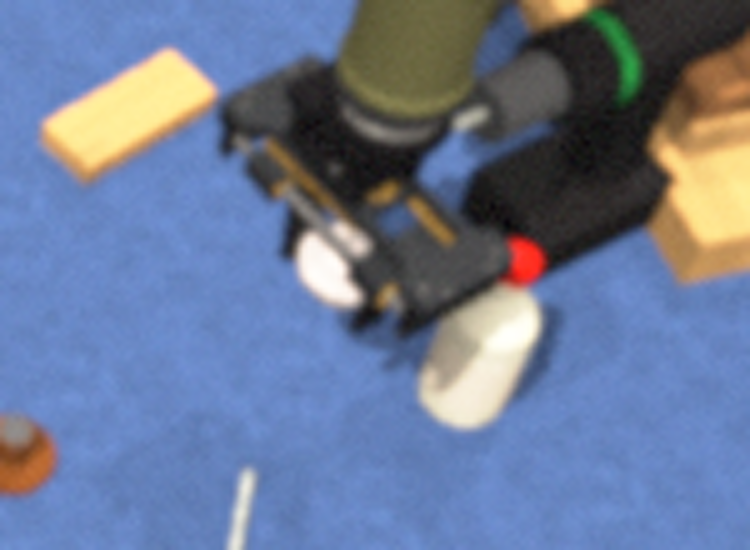

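```bash
python3 -m handwheel '[[[-12,16,0,0,0,0,50],[-12,16,0,0,0,0,50],[-12,16,0,0,0,0,50],[-11,16,0,0,0,0,50],[0,0,0,0,0,0.145,50],[0,0,0,0,0,0.145,50],[0,0,0,0,0,0.145,50],[0,0,0,0,0,0,50]]]'; python3 - <<'E'
from h import *
im=snap('top','t27'); tray(im,'top'); crowns2(im)
cal=vision.get_calibration('top'); 
a=cv2.resize(cv2.imread('pics/t27.png')[165:210,240:365],None,fx=6,fy=6,interpolation=cv2.INTER_CUBIC); cv2.imwrite('pics/t27z.png',a)
snap('scene','s27'); a=cv2.resize(cv2.imread('pics/s27.png')[210:280,215:340],None,fx=6,fy=6,interpolation=cv2.INTER_CUBIC); cv2.imwrite('pics/s27z.png',a)
to((631.6,-14.6,285,-5)); 
E
```

```text
t: 47.4
position: [0.5483, 0.3399, 0.2814]
tool_rot: [179.9, 0.1, -4.9]
force: [-0.2, -0.2, -1.2]
grip_width: 0.672
top tray 777 [632.30426025 -10.42884827] [85.65746307373047, 264.3987121582031] 84.76268
crown 610 [27 28] (np.float64(268.9), np.float64(179.3)) [640.1  84.7] tray [-0.1 94.7]
crown 599 [30 27] (np.float64(291.5), np.float64(181.5)) [634.8  23.2] tray [-0.1 33.1]
now [548.5 340.  281.9] [ 1.7994e+02  6.0000e-02 -4.8300e+00] t 47.5 F [ 0.1  0.8 -2.1] g 58.5
shift [112.6 346.3  -3.1] turn z rad 0.003
```

View pics/t27z.png

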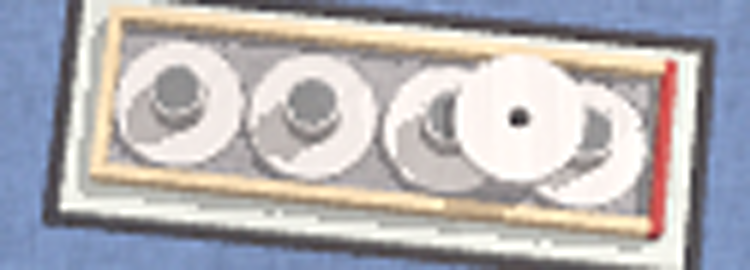

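View pics/s27z.png

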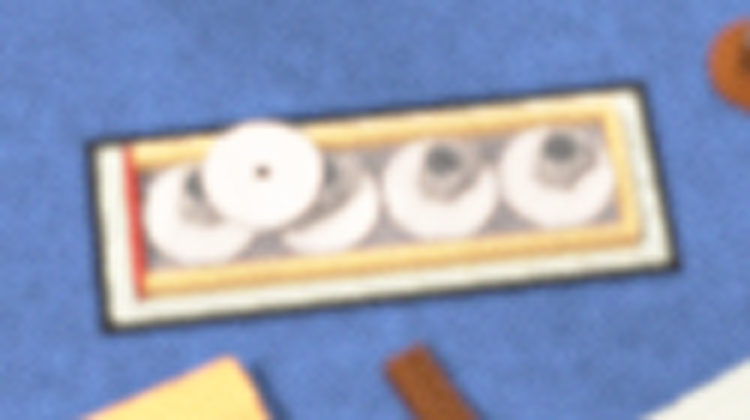

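```bash
python3 -m handwheel '[[[8,24,0,0,0,0,50],[15,48,0,0,0,0,50],[15,48,0,0,0,0,50],[15,48,0,0,0,0,50],[15,48,0,0,0,0,50],[15,45,0,0,0,0,50],[14,41,0,0,0,0,50],[10,29,0,0,0,0,50],[6,15,0,0,0,0,50],[0,0,10,0,0,0,50],[0,0,10,0,0,0,50],[0,0,0,0,0,0,50]]]'; python3 -m handwheel '[[[0,0,0,0,0,0,50],[0,0,0,0,0,0,50],[0,0,0,0,0,0,50]]]'; python3 -c "
from h import *
cal=vision.get_calibration('top'); p=1000*cast(cal,326.3,184.5,.048); print(p,intray(p)); cal=vision.get_calibration('scene'); p=1000*cast(cal,215+262/6,210+172/6,.048); print(p,intray(p))
to((631.6,-14.6,250,-5)); snap('scene','s28'); im=cv2.imread('pics/s28.png')[190:290,210:350]; cv2.imwrite('pics/s28z.png',cv2.resize(im,None,fx=5,fy=5,interpolation=cv2.INTER_CUBIC))"
```

```text
t: 49.0
position: [0.6309, -0.0125, 0.261]
tool_rot: [-180.0, 0.2, -4.8]
force: [-0.3, 0.0, -1.5]
grip_width: 0.668
t: 49.38
position: [0.6316, -0.0143, 0.2631]
tool_rot: [-180.0, -0.0, -5.0]
force: [-0.3, -0.2, -1.8]
grip_width: 0.668
[625.60121376 -70.70880769  48.        ] [ -1.1 -61.3]
[629.65017582 -68.81445121  48.        ] [  2.8 -59.1]
now [631.6 -14.3 263.1] [-1.7999e+02 -3.0000e-02 -4.9600e+00] t 49.38 F [-0.3 -0.2 -1.8] g 58.1
shift [ 0.   0.3 13.1] turn z rad 0.001
```

View pics/s28z.png

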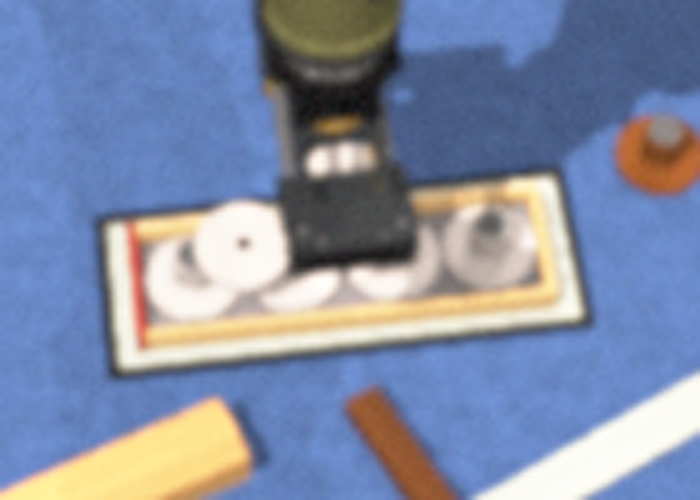

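```bash
python3 -m handwheel '[[[0,-1,14,0,0,0,50],[0,0,10,0,0,0,50],[0,0,0,0,0,0,50],[0,0,8,0,0,0,50],[0,0,6,0,0,0,50],[0,0,0,0,0,0,50]]]'; python3 -m handwheel '[[[0,0,6,0,0,0,50],[0,0,4,0,0,0,50],[0,0,0,0,0,0,50],[0,0,0,0,0,0,50]]]'; python3 -c "
from h import *
to((631.6,-13.6,206.8,-5)); snap('scene','s29'); im=cv2.imread('pics/s29.png')[190:290,210:350]; cv2.imwrite('pics/s29z.png',cv2.resize(im,None,fx=5,fy=5,interpolation=cv2.INTER_CUBIC))"
```

```text
t: 50.18
position: [0.6313, -0.0135, 0.2242]
tool_rot: [180.0, 0.1, -5.0]
force: [0.1, 0.4, -1.2]
grip_width: 0.674
t: 50.68
position: [0.6316, -0.0136, 0.2149]
tool_rot: [-180.0, -0.0, -5.0]
force: [0.2, 0.0, -0.8]
grip_width: 0.67
now [631.6 -13.6 214.9] [-1.80e+02 -1.00e-02 -4.98e+00] t 50.67 F [ 0.2  0.  -0.8] g 58.3
shift [-0.   0.   8.1] turn z rad 0.0
```

View pics/s29z.png

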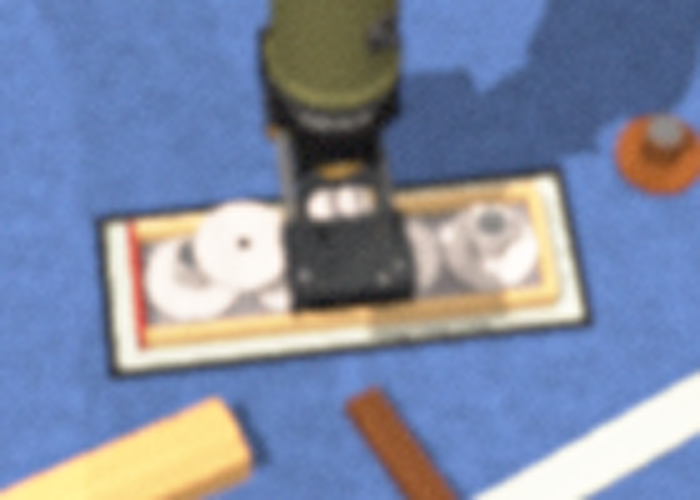

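```bash
python3 -m handwheel '[[[0,0,5,0,0,0,50],[0,0,3,0,0,0,50],[0,0,0,0,0,0,50]]]'; python3 -m handwheel '[[[0,0,0,0,0,0,68],[0,0,0,0,0,0,68],[0,0,0,0,0,0,68],[0,0,-10,0,0,0,70],[0,0,-30,0,0,0,70],[0,0,-50,0,0,0,50],[0,45,0,0,0,0,30],[0,50,0,0,0,0,0],[0,50,0,0,0,0,0],[0,0,0,0,0,0,0]]]'; python3 -c "
from h import *
im=snap('top','t30'); tray(im,'top'); crowns2(im)
a=cv2.resize(cv2.imread('pics/t30.png')[165:210,240:365],None,fx=6,fy=6,interpolation=cv2.INTER_CUBIC); cv2.imwrite('pics/t30z.png',a)
snap('scene','s30'); im=cv2.imread('pics/s30.png')[200:280,200:340]; cv2.imwrite('pics/s30z.png',cv2.resize(im,None,fx=5,fy=5,interpolation=cv2.INTER_CUBIC))
to((417.7,-330.5,270,-5))"
```

```text
t: 51.1
position: [0.6315, -0.0135, 0.2069]
tool_rot: [-180.0, 0.0, -5.0]
force: [-1.1, 1.0, 1.7]
grip_width: 0.675
t: 52.35
position: [0.617, -0.1643, 0.2983]
tool_rot: [179.8, -0.1, -5.5]
force: [0.4, 0.2, 0.5]
grip_width: 0.32
top tray 517 [634.40686035  12.32653809] [85.729248046875, 218.6465606689453] 84.711395
crown 550 [27 26] (np.float64(268.9), np.float64(179.3)) [640.1  84.6] tray [-0.2 94.7]
now [ 618.8 -158.7  297.4] [-1.7997e+02 -5.0000e-02 -5.0800e+00] t 52.45 F [0.3 1.8 0.6] g 20.1
shift [-185.1  189.    27.4] turn z rad -0.001
```

View pics/t30z.png

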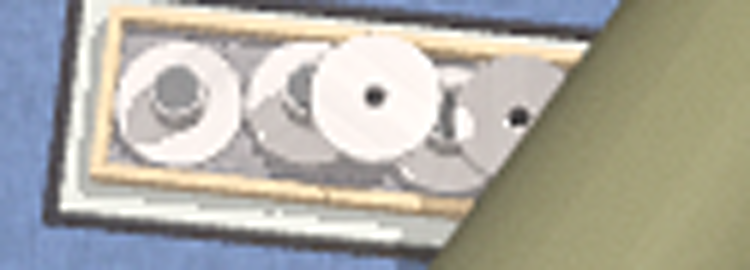

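View pics/s30z.png

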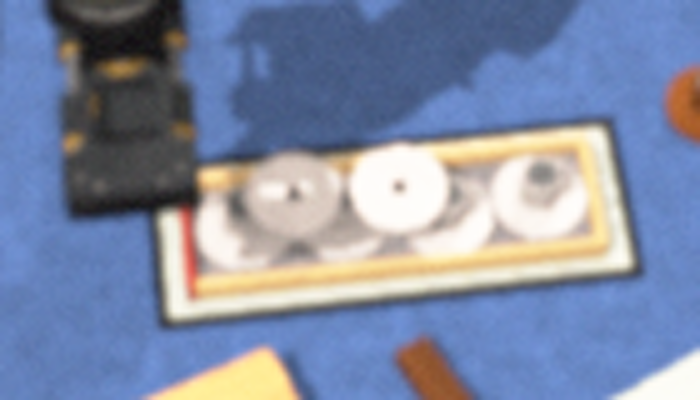

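```bash
python3 -m handwheel '[[[-36,38,0,0,0,0,0],[-36,38,0,0,0,0,0],[-36,38,0,0,0,0,0],[-36,38,0,0,0,0,0],[-25,25,0,0,0,0,0],[-16,13,20,0,0,0,0],[0,0,20,0,0,0,0],[0,0,0,0,0,0,0],[0,0,0,0,0,0,0],[0,0,0,0,0,0,0]]]'; python3 -c "
from h import *
to((418.5,-331.3,242,-5)); im=snap('top','t31'); tray(im,'top'); crowns2(im); trayhats(im,'top',.048)
cal=vision.get_calibration('top')
for u,v in [(302.7,181),(326.3,184.5)]: print(intray(1000*cast(cal,u,v,.048)))
snap('scene','s31'); im=cv2.imread('pics/s31.png')[140:280,100:340]; cv2.imwrite('pics/s31z.png',cv2.resize(im,None,fx=3.3,fy=3.3,interpolation=cv2.INTER_CUBIC))"
```

```text
t: 53.7
position: [0.4192, -0.3308, 0.2572]
tool_rot: [180.0, -0.0, -4.9]
force: [0.1, 0.3, -0.0]
grip_width: 0.006
now [ 419.2 -330.8  257.2] [ 1.7997e+02 -4.0000e-02 -4.8900e+00] t 53.7 F [ 0.1  0.3 -0. ] g 0.5
shift [-0.6  0.5 15.2] turn z rad 0.002
top tray 751 [632.29882812 -10.44607544] [85.729248046875, 264.3865051269531] 84.7114
crown 544 [26 26] (np.float64(269.0), np.float64(179.4)) [640.1  84.5] tray [-0.2 94.6]
top hat 1411 [90 28] (303.1, 184.4) world [625.1  -8.2] tray [-7.   0.8]
[2.3 2.9]
[ -1.1 -61.3]
```

View pics/s31z.png

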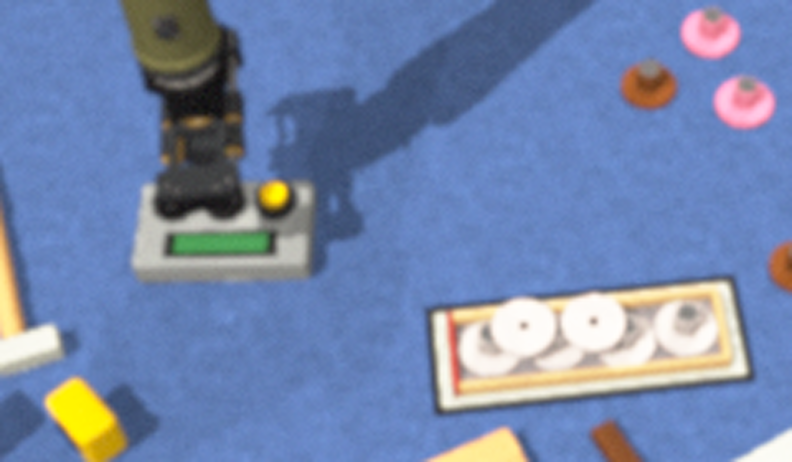

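View pics/t31.png

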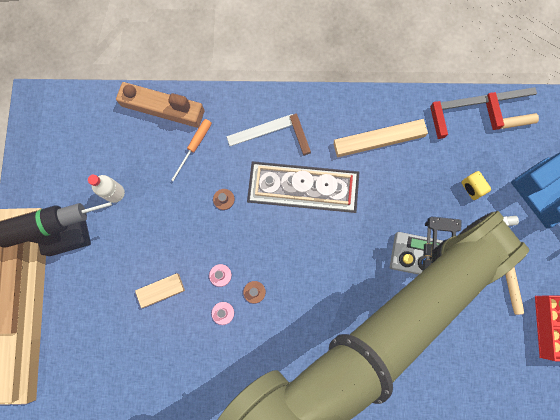

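```bash
python3 -c "
from h import *
cal=vision.get_calibration('scene')
for u,v in [(280,237.3),(258.8,238.5)]: print(intray(1000*cast(cal,u,v,.048)))"
python3 -m handwheel '[[[-1,0,10,0,0,0,0],[0,0,6,0,0,0,0],[0,0,0,0,0,0,0],[0,0,0,0,0,0,0]]]'; python3 -m handwheel '[[[0,0,3,0,0,0,0],[0,0,0,0,0,0,0],[0,0,0,0,0,0,0]]]'
```

```text
[6.2 6.9]
[  2.3 -58.6]
t: 54.3
position: [0.4171, -0.3312, 0.2407]
tool_rot: [180.0, 0.0, -5.0]
force: [-0.0, -0.5, 0.1]
grip_width: 0.006
t: 54.68
position: [0.4173, -0.3313, 0.238]
tool_rot: [180.0, -0.0, -5.0]
force: [0.5, -0.5, 1.4]
grip_width: 0.003
```

```bash
python3 -m handwheel '[[[0,0,3,0,0,0,0],[0,0,2,0,0,0,0],[0,0,0,0,0,0,0],[0,0,0,0,0,0,0]]]'; python3 -m handwheel '[[[0,0,2,0,0,0,0],[0,0,0,0,0,0,0],[0,0,0,0,0,0,0]]]'
```

```text
t: 55.18
position: [0.4173, -0.3313, 0.233]
tool_rot: [180.0, -0.0, -5.0]
force: [0.9, -1.0, 4.8]
grip_width: 0.002
t: 55.55
position: [0.4173, -0.3317, 0.2324]
tool_rot: [-179.9, -0.0, -5.0]
force: [-3.3, 2.9, 19.0]
grip_width: 0.005
```

Blue bottomed out (hard stop at 0.2324, 19 N). Lift and move over to green.

```bash
python3 -m handwheel '[[[0,0,-10,0,0,0,0],[0,0,-25,0,0,0,0],[0,0,0,0,0,0,0]]]'; python3 -c "
from h import *
to((408.5,-380.2,241,-5))"
```

```text
t: 55.92
position: [0.4173, -0.3312, 0.2665]
tool_rot: [-180.0, -0.1, -5.0]
force: [1.2, 0.0, -0.4]
grip_width: 0.006
now [ 417.3 -331.2  266.5] [-1.7999e+02 -9.0000e-02 -4.9700e+00] t 55.92 F [ 1.2  0.  -0.4] g 0.5
shift [-4.5 49.6 25.5] turn z rad 0.001
```

```bash
python3 -m handwheel '[[[-2,25,0,0,0,0,0],[-2,24,0,0,0,0,0],[0,0,0,0,0,0,0],[0,0,15,0,0,0,0],[0,0,10,0,0,0,0],[0,0,0,0,0,0,0],[0,0,0,0,0,0,0]]]'; python3 -c "
from h import *
to((408.5,-380.2,241,-5)); im=snap('top','t32'); snap('scene','s32'); im=cv2.imread('pics/s32.png')[140:280,100:340]; cv2.imwrite('pics/s32z.png',cv2.resize(im,None,fx=3.3,fy=3.3,interpolation=cv2.INTER_CUBIC))"
```

```text
t: 56.8
position: [0.409, -0.3793, 0.2407]
tool_rot: [-180.0, 0.0, -5.0]
force: [-0.1, 0.1, 0.1]
grip_width: 0.003
now [ 409.  -379.3  240.7] [-1.7999e+02  1.0000e-02 -4.9600e+00] t 56.8 F [-0.1  0.1  0.1] g 0.2
shift [-0.5  0.9 -0.3] turn z rad 0.001
```

View pics/s32z.png

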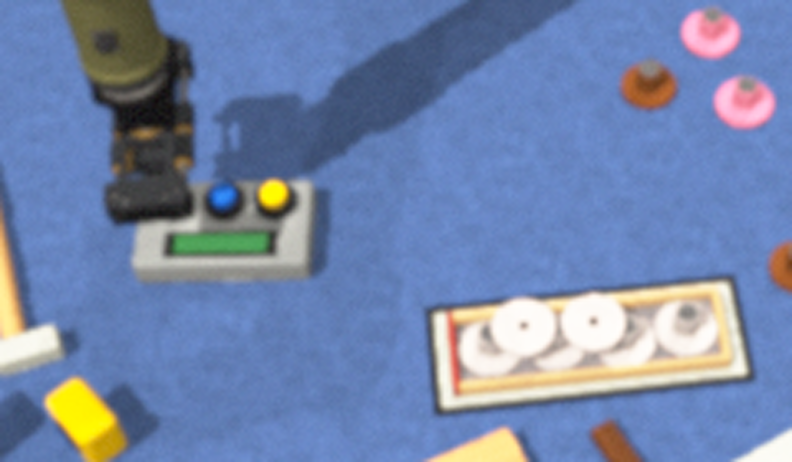

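```bash
python3 -m handwheel '[[[0,0,3,0,0,0,0],[0,0,3,0,0,0,0],[0,0,2,0,0,0,0],[0,0,0,0,0,0,0],[0,0,0,0,0,0,0]]]'; python3 -m handwheel '[[[0,0,2,0,0,0,0],[0,0,0,0,0,0,0],[0,0,0,0,0,0,0]]]';  python3 -m handwheel '[[[0,0,-12,0,0,0,0],[0,0,-40,0,0,0,0],[0,0,-50,0,0,0,0],[0,0,0,0,0,0,0],[0,0,0,0,0,0,0],[0,0,0,0,0,0,0]]]'; python3 -c "
from h import *
to((408.5,-380.2,341,-5)); im=snap('top','t33'); tray(im,'top'); crowns2(im); snap('scene','s33'); im=cv2.imread('pics/s33.png')[140:280,100:340]; cv2.imwrite('pics/s33z.png',cv2.resize(im,None,fx=3.3,fy=3.3,interpolation=cv2.INTER_CUBIC))
print(np.abs(state()['joint_vel']).max())"
```

```text
t: 57.52
position: [0.4091, -0.3798, 0.2331]
tool_rot: [180.0, -0.0, -5.0]
force: [0.4, -0.4, 5.0]
grip_width: 0.007
t: 57.9
position: [0.4091, -0.38, 0.2324]
tool_rot: [-179.9, -0.1, -5.0]
force: [-2.5, 2.7, 17.4]
grip_width: 0.006
t: 58.65
position: [0.4085, -0.3789, 0.3312]
tool_rot: [-179.9, 0.1, -5.0]
force: [0.4, 0.1, -0.2]
grip_width: 0.006
now [ 408.5 -378.9  331.2] [-1.7992e+02  1.5000e-01 -4.9800e+00] t 58.65 F [ 0.4  0.1 -0.2] g 0.5
shift [ 0.1  1.3 -9.8] turn z rad 0.0
top tray 746 [632.29882812 -10.44607544] [85.729248046875, 264.3865051269531] 84.7114
crown 556 [27 26] (np.float64(269.0), np.float64(179.3)) [640.2  84.6] tray [-0.1 94.6]
0.5143516249843844
```

View pics/s33z.png

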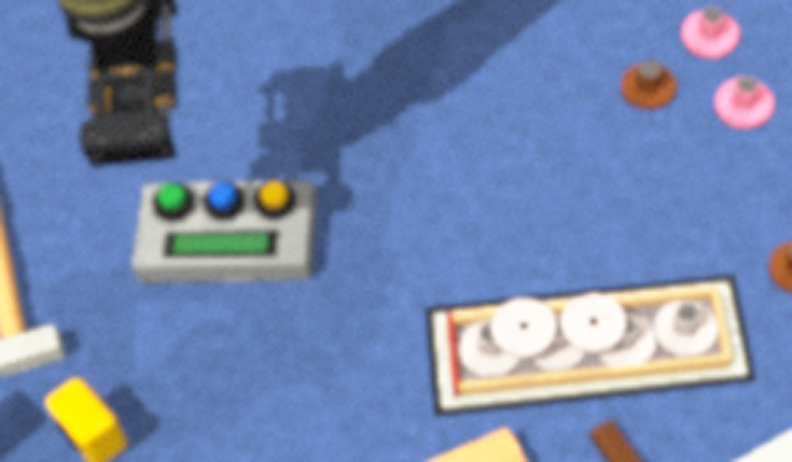

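View pics/t33.png

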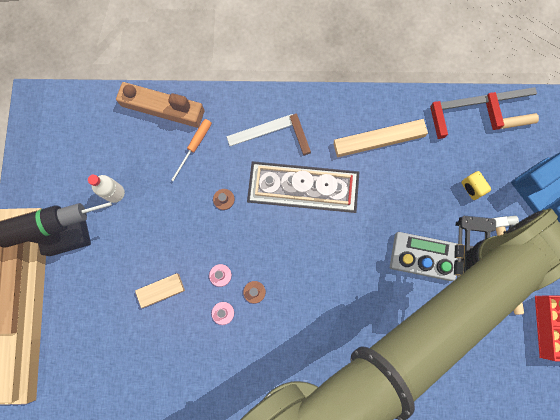

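```bash
python3 -c "
from rig import ticket
print(ticket.hand_in())"
```

```text
the job is handed in; nothing more can be done
None
```

The job is done and handed in at about 59 s of the 210 s allowed; the hand-in gave no verdict.

**What I did**
1. I pushed the empty tray onto the plate with the open fingers against its near wall.
2. I pressed the yellow key to tare it.
3. I set the four crown-up flanges in a row from the red end.
4. I nested the two crown-down flanges in the first and second gaps between the crowns.
5. I pressed the blue key, then the green key, each alone and down to its stop.

**Last checks (from pictures and force readings)**
- **Tray:** it lies about 2 mm from the plate centre and about 0.4° off its axis. It did not shift during the packing.
- **Crown-up flanges:** along the tray they sit at about -92, -31, +33 and +95 mm, all within about 1 mm of the centre line. A gap of 2 to 4 mm is left between the second and third; the other brims practically touch.
- **Crown-down flanges:** they sit at about -61 and +3 mm and look level in the pictures. Their height was not measured directly, but both were released at the expected height with light contact.
- **Bench:** all keys are up, the bystanders are where they were in the pictures, and the gripper is clear. I saw nothing knocked aside during the run.

**Checks that disagreed**
- **Yellow key:** I pressed it too hard. Because I chained the press moves, the force reached about 96 N, under the 120 N wrist limit. Only the closed fingertips touched, not the gripper body. The blue and green presses peaked at about 19 N.
- **Two cameras:** they disagree by 3 to 6 mm on the crown-down centres. By the top view these are about 1 and 2 mm off the centre line; the scene view puts the second about 6 mm off. All are inside the 10 mm tolerance.

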